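Set the sowing trough for half a tray and hold its shutter at the mark

ROBOT

A 7-joint arm with a two-finger parallel gripper is mounted at the origin on the work surface. World frame = base frame: x ahead of the robot, y to its left, z up, the work surface at z = 0. Lengths are in mm, angles in degrees, forces in N, time in s.
With the tool pointing down it reaches from about 400 to 900 mm from the base axis. Payload 5.6 kg.
Tool frame: the origin (TCP) lies at the very end of the fingers, on their centre line; the grasp point (between the pads) lies behind it (manip.grasp_offset is the x of the grasp point in the tool frame, in mm); x points along the fingers, y is the direction in which the jaws open and shut, and the axes are right-handed (so a half turn about x gives the same grasp; the last joint's range is limited). The gripper opens to 92 mm and grips with 3 to 60 N. Pads are 20 mm wide; open, the fingers measure 128 mm over their backs; the gripper's body (75 mm by 189 mm) begins 69 mm behind the grasp point.
Start: joints at [68.698, 26.786, -0.665, 91.828, 0.344, 61.387, -3.226], TCP at [209.849, -615.201, 214.592] pointing down, gripper open.
Joint ranges: [-144.91, 144.91], [-17.63, 115.5], [-89.93, 88.59], [15.96, 139.68], [-74.01, 254.01], [8.47, 105.57], [-167.45, 167.45]. Speed limits (degrees/s): [147.25, 147.25, 180, 180, 180, 180, 180].

INTERFACE

Orientations are given as a 3x3 rotation matrix whose columns are the frame's x, y, z axes.
In Python, from bench import manip, eyes, search_frame, regions_of gives the robot as it stands. The module is installed in compiled form; this text tells all that it offers.
- The arm moves only by the tool move_arm, never from a script. Its argument "plan" is a list of rows, each a list of 3 entries, a list of its own where there are three numbers: the shift along the tool's x, y, z in m, then the turn, a rotation vector about the tool's x, y, z in degrees, then the closure in counts, from 0 (fully open) to 255 (shut). A call has 1 to 12 rows; each row is the pose to reach, as a shift and turn from the pose measured when the call began, along the tool's axes at that moment; what a row does not reach only later rows make up. A row lasts 1/12 s, in which the tool goes at most 41.7 mm and 7.16 degrees, less where a joint would pass 70% of its speed; a pose out of reach is approached as far as the arm can. A call with a gripper value outside its range is refused whole. The fingers move at their own pace and stop on an object; "squeeze" is the grip in N (left out, the last holds). Time passes only in rows, so rows that repeat a pose let the fingers close. It gives the time, the measured TCP pose, the force and the opening at its end, in the units of the state.
- manip.state(): the state, without advancing time (a new reading comes with each control period).
- eyes.camera(name): name is "side" or "top" or "wrist"; returns the picture (384x512x3 uint8, blue, green, red); there is no depth.
- eyes.calibration(name): a dict with "mtx" (3x3 intrinsics, pixels), "xyz" and "attitude" of the camera in the world; the wrist camera has in their place "mount" (4x4, takes a point from camera to tool coordinates, whose origin is the TCP and whose axes are the tool frame's). Camera axes: x right, y up, looking along -z (the intrinsics and any distortion apply to the point x, -y, -z); pixel columns grow to the right and rows downward; lengths in mm; the calibration is good to about 2 mm. A picture is of the moment at which its call begins: read the wrist's pose just before it. calibration takes no time and is no camera call.
- manip.finish_job(): hands the job in, once; it reports no verdict.
Trained networks look in the newest picture that a camera, given by its name, has taken for a name from the list of things; names that differ only in an ending like _2 or _b are one class to them, and where a whole thing is asked for, a point or a joint stands for the part that bears it (a point fixed in the world has none). Each returns a list of dicts, best first, with "conf" (0 to 1); they miss things now and then, are a little off and sometimes report something else, mostly with a low value. They report only what shows in the picture. A call takes as long as a camera call.
- search_frame(camera, label): "pixel" ([column, row] in pixels, amid what is visible of it).
- regions_of(camera, label): "pixels" (384x512 bool, what is visible of it) and "pixel" ([column, row] in pixels, amid what is visible of it).
The state is a dict: "t": time; "joint_pos": joint angles; "joint_velocities": joint speeds; "joint_efforts": joint torques, N m; "ee_pos": TCP position; "ee_rot": TCP orientation; "contact_force": force on the tool from outside, world axes, zero at the start; "ft_torque": the same for the moment, N m; "gripper_width": finger opening in mm.
Only numpy, scipy, OpenCV 4.12 (cv2) and the standard library are available. Lean on these libraries where they do the work, as an engineer would, in place of code of your own. Each camera call takes 0.05 s, during which the arm holds its last target.

TASK

Get the sowing trough ready to sow half the tray: take the plain metal divider with the straight wooden grip from the rack, lower it (do not drop it) into the middle pair of guides in the trough until its foot stands on the floor, and let go of it. Then pull the spring-loaded shutter bar out by its wooden grip until its little index finger lines up with the pointer of the brass setting clip, and hold it there: finish still holding the grip, so that I can pour in the seed. Leave the setting clip, the hoop-handled blade in the rack and everything else on the table where they are.

Things in the scene. Friction and masses are not known exactly. Their poses are not given: they have to be found in the camera images.
- trough: Galvanised sowing trough, bolted to the table: open-topped sheet-metal box 116 x 360 mm on four 60 mm legs, rim 147 mm above the table, inside 110 mm wide, over a black cell tray (200 x 312 x 46 mm). Origin on the table under its centre; x across the trough, y along it, z up; the wooden pull grip of the shutter is beyond its -y end. Inside are three pairs of upright guide slots for a divider, at y = -84, 0 and +84 mm.
- guide_mid (a point): Centre of the middle pair of guides, at the trough's floor, 64 mm above the table; axes as the trough's. Each guide is a 7 mm wide groove between two ribs on a long wall, ribs standing in 10 mm from the wall (x = 45 to 55 mm on both sides), open at the top, with a flared mouth about 23 mm wide that begins 66 mm above the floor and ends 79 mm above it. A divider in it stands across the trough (its plate along x) with its foot on the floor.
- divider_grip (a point): Centre of the wooden grip (70 mm along x, 14 mm thick along y, 34 mm high) of the loose divider, about 0.17 kg. Below it the plain metal plate, 104 mm wide (x), 4 mm thick (y), 95 mm high; the plate's lower edge lies 112 mm below this point. z is up, the plate is the same both ways round. It starts upright in one of the two slots of the rack.
- divider_foot (a point): Middle of the divider's lower edge, 112 mm straight below the centre of its grip; axes x along the plate's width, y through its thickness, z up.
- rack: Fixed light-wood rack, 130 x 140 x 42 mm, with two slots 6.5 mm wide and 30 mm deep, running along its x at y = -37.5 and +37.5 mm; plates stand in them with their lower edge 12 mm above the table. Origin on the table under its centre.
- strikeoff: The other plate in the rack: strike-off blade, 104 mm wide, 75 mm high, with a bent round-bar hoop handle in place of a wooden grip, top 119 mm above its lower edge. Origin at the middle of its lower edge. Leave it in the rack.
- shutter_grip (a point): Centre of the wooden grip of the shutter bar (70 mm along the trough's x, 18 mm thick along y, 36 mm high), 108 mm above the table, 88 mm beyond the trough's end when shut; the turned-up steel end below it is fixed to the flat shutter bar 57 mm above the table. Axes as the trough's. It is free all round.
- shutter (a joint): How far the shutter bar is pulled out, m: 0 shut, up to 0.052; it grows as the grip moves in the trough's -y direction, straight along the trough. A spring draws it shut: about 3.3 N when shut and 1.1 N more for each 10 mm.
- index (a point): Tip of the index finger, a small steel tongue that sticks out sideways (+x of the trough) from the shutter bar and moves with it; axes as the trough's.
- mark (a point): Tip of the pointer of the brass setting clip, on the graduated arm beside the shutter bar, facing the index finger (1 mm from its tip, sideways, when level with it); axes as the trough's. This is the mark.
- clip (a joint): Where the setting clip stands on its arm, m: it equals the shutter's pull at which the index finger is level with the clip's pointer (18 to 42 mm). It is screwed tight: leave it.
- planter: Bystander: stainless bulb planter, a 125 mm tapered tube, 68 mm wide, with a wooden cross grip, 230 mm tall, standing upright; origin under its centre.
- sprayer: Bystander: red plastic hand sprayer, 90 mm wide, 227 mm tall; origin under its centre.
- rake: Bystander: rake head 250 mm wide, lying flat with a 165 mm stub of wooden handle, 28 mm high; origin under the middle of its bar.
- mug: Bystander: white ceramic mug 82 mm wide holding wooden pegs that stand up to about 130 mm; origin under its centre.
- pots: Bystander: stack of terracotta pots, 92 mm wide, 131 mm tall; origin under its centre.
- trowel: Bystander: hand trowel lying flat, 290 mm long; origin under the neck.

How it is judged (in metres and radians):
On the way, in this order (a step that is already met when the one before it is completed fails the run):
1. the divider stands on the floor in the middle pair of guides, let go (x of divider_foot in the frame of guide_mid between -0.007 and 0.007 m and y of divider_foot in the frame of guide_mid between -0.005 and 0.005 m and z of divider_foot in the frame of guide_mid below 0.006 m and angle between divider_foot's own z axis and vertical below 0.08 rad and angle between the x axis of divider_foot and the x axis of guide_mid, either way round below 0.12 rad and contact force between the fingers and divider below 0.1 N), for 0.2 s.
2. the shutter bar is held by the fingers with its index finger level with the clip's pointer (y of index in the frame of mark between -0.004 and 0.004 m and contact force between the fingers and shutter above 2 N), for 0.3 s.
At the end, for the whole second after the job is handed in: The divider stands upright in the middle guides with its foot within 6 mm of the floor, untouched by the fingers; the fingers hold the shutter bar (over 2 N) at rest, its index finger within 4 mm of the clip's pointer along the trough (all of step 1 and all of step 2 and velocity of joint shutter between -0.01 and 0.01 m/s); the arm keeps its last pose, push and grip.
It fails at once if the setting clip is shifted by more than 4 mm along its arm (distance of mark from where it was at the start of the episode above 0.004 m).
It fails at once if the hoop-handled blade is moved by more than 30 mm (distance of strikeoff from where it was at the start of the episode above 0.03 m).
It fails at once if the divider is dropped (it falls freely, faster than 0.7 m/s) (linear speed of divider above 0.7 m/s and contact force between the fingers and divider below 0.05 N).
It fails at once if a bystander is moved by more than 40 mm (distance of any of planter, sprayer, rake, mug, pots, trowel from where it was at the start of the episode above 0.04 m).
It also fails if it takes over 61 s, if anything falls off the work surface, if the arm or the gripper's body presses on something with over 40 N, if the wrist force passes 120 N, or if a joint passes its speed limit or range.

## Working session

There is one attempt and no reset: what is moved stays moved. The work goes in short steps, Python scripts to look and compute and a tool call to move; the robot and the scene stay as the last step left them, time stands still between calls to the robot, and variables do not carry over. Pictures are saved under pics/ and viewed, and the job is handed in when it is done.

Besides the shell and the picture viewer there is one more tool, called after "Request:" by a JSON object that holds its "fn" and its "kwargs", one argument or row to a line. move_arm: Moves the arm, as the interface text tells. Its arguments: {"type":"object","properties":{"plan":{"type":"array","items":{"type":"array"}},"squeeze":{"type":"number"}},"required":["plan"]}

```bash
mkdir -p pics; ls; python3 - <<'E'
from bench import manip, eyes
import cv2
s=manip.state()
for k,v in s.items(): print(k,v)
print(manip.grasp_offset)
for n in ["side","top","wrist"]:
    cv2.imwrite(f"pics/{n}0.png",eyes.camera(n)); print(n,eyes.calibration(n))
E
```

```text
pics
t 0.0
joint_pos [68.69805061 26.83561465 -0.6645948  91.88204862  0.34432846 61.38783815
 -3.22443232]
joint_velocities [ 0.03148918  0.09910557  0.0224348  -0.00273421  0.03297654  0.0244981
 -0.01305495]
joint_efforts [-7.10142122e-04 -5.20570707e+01 -1.28030253e-02 -2.43740934e+01
 -5.65665867e-02  1.71960593e-02  2.08329052e-04]
ee_pos [ 209.61575235 -614.6350074   213.6365884 ]
ee_rot [[-7.10391271e-04  3.22859475e-01 -9.46446647e-01]
 [ 1.66157236e-03 -9.46445198e-01 -3.22860228e-01]
 [-9.99998367e-01 -1.80194668e-03  1.35892027e-04]]
contact_force [ 0.10103236 -0.29681978  0.13155204]
ft_torque [-0.01437592 -0.02908596 -0.01277178]
gripper_width 92.17133857705628
-18.700000000000003
side {'mtx': array([[379.91120549,   0.        , 249.48043993],
       [  0.        , 379.91120549, 188.24782624],
       [  0.        ,   0.        ,   1.        ]]), 'xyz': array([ 416.90555818, 1113.60158607,  766.29555548]), 'attitude': array([[-0.99068865,  0.07318648, -0.11480302],
       [-0.13612423, -0.51705538,  0.84505854],
       [ 0.00248734,  0.85281737,  0.52220335]])}
top {'mtx
[... 196 characters left out ...]
3817, 1319.54761966]), 'attitude': array([[ 0.02113694,  0.99174173, -0.12649729],
       [-0.99971186,  0.01952597, -0.0139618 ],
       [-0.01137652,  0.12675595,  0.99186869]])}
wrist {'mtx': array([[332.74112434,   0.        , 250.16797126],
       [  0.        , 332.74112434, 194.8520126 ],
       [  0.        ,   0.        ,   1.        ]]), 'mount': array([[ 7.40832831e-04,  2.95312767e-01, -9.55400346e-01,
        -1.70360718e+02],
       [ 9.99999688e-01,  4.25511517e-05,  7.88568376e-04,
         2.03479329e+00],
       [ 2.73527694e-04, -9.55400632e-01, -2.95312643e-01,
        -8.36676710e+01],
       [ 0.00000000e+00,  0.00000000e+00,  0.00000000e+00,
         1.00000000e+00]])}
```

View pics/side0.png

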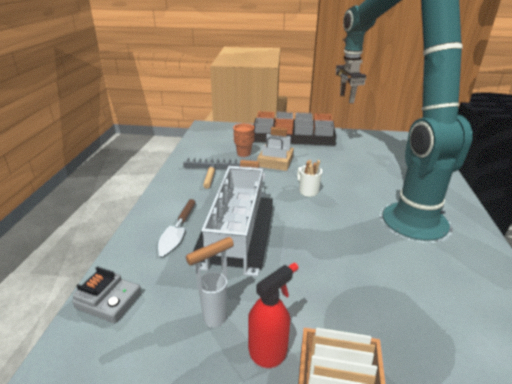

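View pics/top0.png

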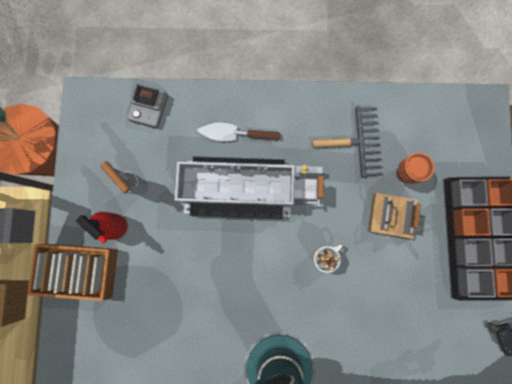

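View pics/wrist0.png

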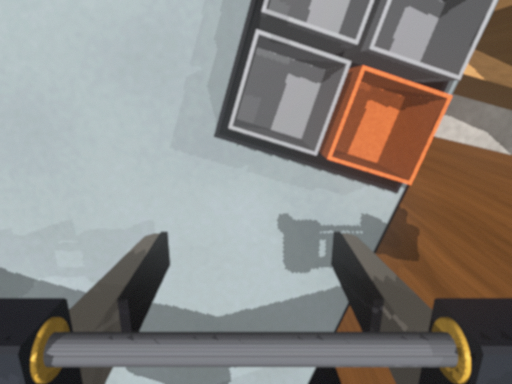

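```bash
cat > h.py <<'E'
from bench import manip, eyes, search_frame, regions_of
import numpy as np, cv2
def cam(name):
    c=eyes.calibration(name)
    if name=="wrist":
        s=manip.state(); R=s["ee_rot"]; p=s["ee_pos"]; M=c["mount"]
        return c["mtx"], p+R@M[:3,3], R@M[:3,:3]
    return c["mtx"],c["xyz"],c["attitude"]
def back(name,px,z,C=None):
    K,o,A=C or cam(name); px=np.atleast_2d(px).astype(float)
    d=np.c_[(px[:,0]-K[0,2])/K[0,0],-(px[:,1]-K[1,2])/K[1,1],-np.ones(len(px))]@A.T
    return o+d*((z-o[2])/d[:,2])[:,None]
def proj(name,P,C=None):
    K,o,A=C or cam(name); q=(np.atleast_2d(P)-o)@A
    return np.c_[K[0,0]*q[:,0]/-q[:,2]+K[0,2],K[1,1]*-q[:,1]/-q[:,2]+K[1,2]]
E
python3 - <<'E'
from h import *
t=eyes.camera("top")
cv2.imwrite("pics/rackzoom.png",cv2.resize(t[150:260,360:480],None,fx=6,fy=5,interpolation=cv2.INTER_CUBIC))
cv2.imwrite("pics/trzoom.png",cv2.resize(t[145:225,165:345],None,fx=4.4,fy=4.4,interpolation=cv2.INTER_CUBIC))
for n,z in [("divider_grip",124),("strikeoff",100),("rack",42),("shutter_grip",108),("mark",70),("index",60),("trough",147)]:
    for r in regions_of("top",n)[:2]:
        m=r["pixels"].astype(np.uint8); cs=max(cv2.findContours(m,0,2)[0],key=cv2.contourArea)
        rect=cv2.minAreaRect(cs); box=cv2.boxPoints(rect)
        print(n,round(r["conf"],2),r["pixel"],m.sum(),back("top",r["pixel"],z)[0].round(1)); print(back("top",box,z)[:,:2].round(0).tolist())
E
```

```text
divider_grip 0.85 [408.8, 215.8] 351 [ 498.  -389.3  124. ]
[[448.0, -372.0], [542.0, -380.0], [540.0, -421.0], [447.0, -412.0]]
divider_grip 0.69 [126.1, 179.8] 761 [593.5 496.8 124. ]
[[596.0, 600.0], [660.0, 573.0], [588.0, 421.0], [525.0, 448.0]]
strikeoff 0.67 [384.9, 211.4] 264 [ 511.9 -323.2  100. ]
[[463.0, -307.0], [556.0, -318.0], [553.0, -350.0], [460.0, -339.0]]
rack 0.65 [392.1, 218.9] 1196 [ 491.8 -364.    42. ]
[[448.0, -278.0], [581.0, -301.0], [559.0, -453.0], [427.0, -428.0]]
shutter_grip 0.96 [296.9, 187.0] 1067 [583.2 -43.6 108. ]
[[618.0, -34.0], [620.0, -123.0], [547.0, -123.0], [545.0, -35.0]]
index 0.6 [297.6, 188.5] 1176 [584.7 -49.6  60. ]
[[626.0, -37.0], [628.0, -133.0], [535.0, -133.0], [533.0, -38.0]]
index 0.49 [243.0, 183.2] 7701 [598.8 131.2  60. ]
[[488.0, 358.0], [693.0, 359.0], [679.0, -139.0], [476.0, -130.0]]
trough 0.78 [242.4, 191.3] 7802 [561.4 126.6 147. ]
[[481.0, 337.0], [672.0, 340.0], [666.0, -121.0], [476.0, -116.0]]
trough 0.75 [104.3, 227.0] 1101 [443.4 545.3 147. ]
[[475.0, 638.0], [505.0, 492.0], [413.0, 469.0], [384.0, 613.0]]
```

View pics/rackzoom.png

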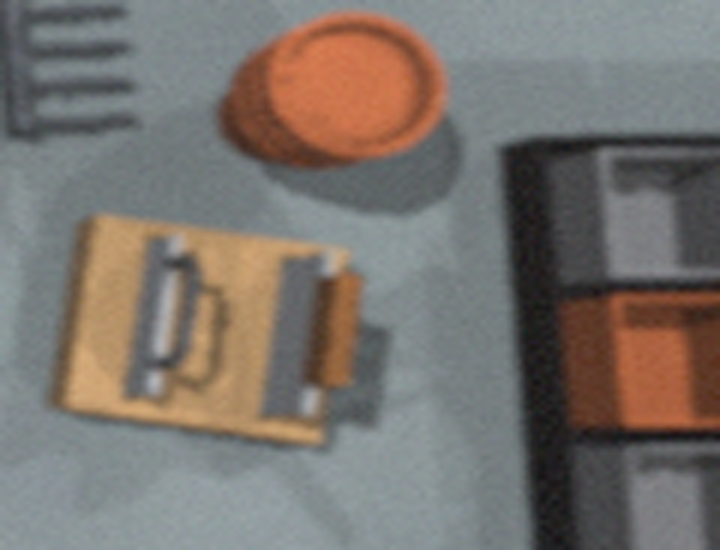

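View pics/trzoom.png

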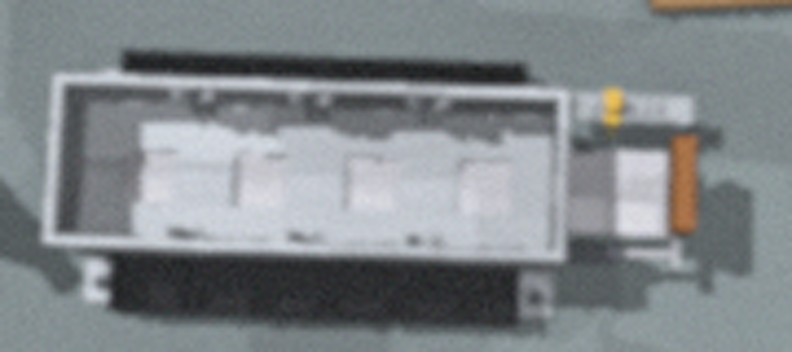

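```bash
python3 - <<'E'
from h import *
z=lambda a,fx,fy,ox,oy:np.array(a)/[fx,fy]+[ox,oy]
print("grip",back("top",z([[345,330],[352,272],[340,388]],6,5,360,150),141))
print("rim",back("top",z([[50,75],[570,92],[567,260],[43,246]],4.4,4.4,165,145),147))
print("sgrip",back("top",z([[684,136],[682,232]],4.4,4.4,165,145),126))
print("clip",back("top",z([[613,108]],4.4,4.4,165,145),75))
for n,h in [("pots",131),("mug",100),("planter",230),("sprayer",227)]:
    print(n,[(round(r["conf"],2),back("top",r["pixel"],h)[0].round(0)) for r in search_frame("top",n)[:2]])
s=manip.state(); R=s["ee_rot"]
print(R.T@(np.array([495,-385,330])-s["ee_pos"]))
E
```

```text
grip [[ 496.83915184 -409.51201828  141.        ]
 [ 532.42594995 -414.11974576  141.        ]
 [ 461.54080402 -405.94722419  141.        ]]
rim [[649.02551893 334.78432525 147.        ]
 [643.79379033 -32.76219245 147.        ]
 [525.15180663 -31.94717513 147.        ]
 [527.58905243 333.64373143 147.        ]]
sgrip [[ 617.42335299 -115.79805138  126.        ]
 [ 548.53687773 -114.53291524  126.        ]]
clip [[645.91163585 -69.85877205  75.        ]]
pots [(0.71, array([ 651., -413.,  131.]))]
mug [(0.95, array([ 365., -149.,  100.]))]
planter [(0.91, array([571., 463., 230.]))]
sprayer [(0.71, array([452., 511., 227.]))]
[-115.39799457 -125.82498147 -344.19967495]
```

Request:
{"fn": "move_arm", "kwargs": {
  "plan": [
    [[-0.03, -0.012, -0.035], [2.4, 0, 0], 0],
    [[-0.05, -0.025, -0.07], [5, 0, 0], 0],
    [[-0.07, -0.038, -0.105], [7.5, 0, 0], 0],
    [[-0.09, -0.05, -0.14], [10, 0, 0], 0],
    [[-0.115, -0.063, -0.175], [12.5, 0, 0], 0],
    [[-0.115, -0.076, -0.21], [15, 0, 0], 0],
    [[-0.115, -0.089, -0.245], [17.5, 0, 0], 0],
    [[-0.115, -0.1, -0.28], [20, 0, 0], 0],
    [[-0.115, -0.113, -0.31], [22.4, 0, 0], 80],
    [[-0.115, -0.126, -0.344], [24.2, 0, 0], 120],
    [[-0.115, -0.126, -0.344], [24.2, 0, 0], 120],
    [[-0.115, -0.126, -0.344], [24.2, 0, 0], 120]
  ]
}}

```text
t: 1.75
ee_pos: [496.7, -382.5, 329.4]
ee_rot: [[0.0, -0.088, -0.996], [0.001, -0.996, 0.088], [-1.0, -0.001, -0.0]]
contact_force: [0.4, -0.5, 0.3]
gripper_width: 67.3
```

```bash
python3 - <<'E'
from h import *
s=manip.state();print(s["t"],s["ee_pos"],s["gripper_width"],s["ee_rot"][:,1])
C=cam("wrist");w=eyes.camera("wrist");cv2.imwrite("pics/w1.png",w)
for n,z in [("divider_grip",141),("strikeoff",131)]:
    for r in regions_of("wrist",n)[:2]:
        print(n,r["conf"],r["pixel"],back("wrist",r["pixel"],z,C))
E
```

```text
1.75 [ 496.6700215  -382.52589559  329.39773771] 67.30674747245767 [-8.81813013e-02 -9.96104228e-01 -6.52156551e-04]
divider_grip 0.92 [273.0, 160.0] [[ 507.67981782 -410.11846973  141.        ]]
divider_grip 0.45 [19.9, 116.1] [[ 577.92197986 -147.9522264   141.        ]]
strikeoff 0.67 [209.4, 153.5] [[ 519.25827468 -340.34567952  131.        ]]
strikeoff 0.45 [20.4, 116.8] [[ 577.0749169  -141.47146823  131.        ]]
```

View pics/w1.png

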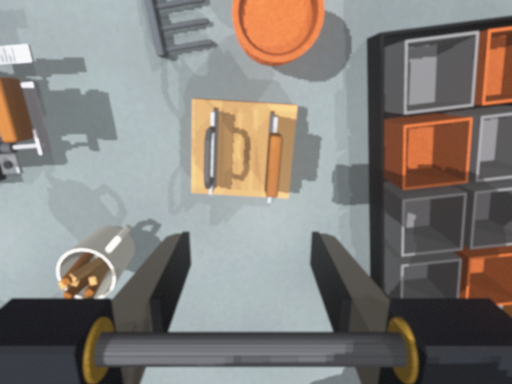

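```bash
python3 - <<'E'
import cv2
w=cv2.imread("pics/w1.png")
cv2.imwrite("pics/w1z.png",cv2.resize(w[90:210,180:310],None,fx=5,fy=5,interpolation=cv2.INTER_CUBIC))
E
```

```text
(no output)
```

View pics/w1z.png

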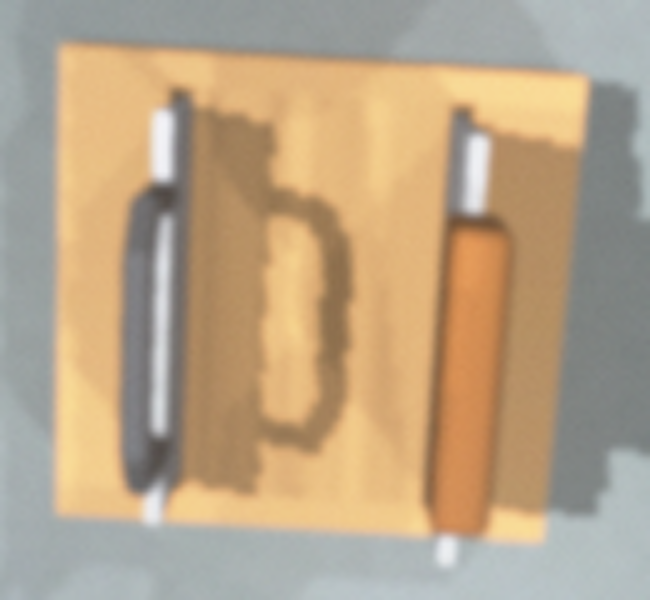

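```bash
python3 - <<'E'
from h import *
C=cam("wrist")
f=lambda a:np.array(a)/5+[180,90]-0.4
p=back("wrist",f([[482,227],[461,533]]),141,C);print(p,np.linalg.norm(p[0]-p[1]),p.mean(0)); d=p[0]-p[1];print("yaw grip",np.degrees(np.arctan2(d[1],d[0])))
q=back("wrist",f([[60,43],[590,75],[545,543],[57,517]]),42,C);print(q,q.mean(0))
for i in range(4): 
    e=q[i]-q[(i+1)%4]; print(np.linalg.norm(e),np.degrees(np.arctan2(e[1],e[0])))
# plate ends in divider, z 107
p=back("wrist",f([[478,135],[447,562]]),107,C);print(p,p.mean(0),np.linalg.norm(p[0]-p[1])); d=p[0]-p[1];print(np.degrees(np.arctan2(d[1],d[0])))
s=manip.state()
for yaw in (-4,-5,-6,-7): print(yaw, "tooly yaw now",np.degrees(np.arctan2(*s["ee_rot"][[1,0],1])))
E
```

```text
[[ 530.81047027 -419.54934423  141.        ]
 [ 462.80758479 -409.8089201   141.        ]] 68.6969307582574 [ 496.80902753 -414.67913217  141.        ]
yaw grip -8.151343312749157
[[ 576.74006462 -318.45560225   42.        ]
 [ 555.13264119 -457.47170178   42.        ]
 [ 425.80480593 -437.47998862   42.        ]
 [ 447.12154185 -298.23423706   42.        ]] [ 501.1997634  -377.91038243   42.        ]
140.68531079486678 81.1651486205611
130.8638894775528 -8.787325472016427
140.8679614327994 -98.70367547143306
131.18637526076066 171.13294608638674
[[ 547.44525624 -422.37294012  107.        ]
 [ 444.72574595 -407.0416186   107.        ]] [ 496.08550109 -414.70727936  107.        ] 103.85734068405566
-8.488971887324023
-4 tooly yaw now -95.49011176789894
-5 tooly yaw now -95.49011176789894
-6 tooly yaw now -95.49011176789894
-7 tooly yaw now -95.49011176789894
```

Request:
{"fn": "move_arm", "kwargs": {
  "plan": [
    [[0.03, 0.016, -0.001], [2, 0, 0], 120],
    [[0.06, 0.032, -0.003], [3.3, 0, 0], 120],
    [[0.09, 0.032, -0.003], [3.3, 0, 0], 120],
    [[0.12, 0.032, -0.003], [3.3, 0, 0], 120],
    [[0.14, 0.032, -0.003], [3.3, 0, 0], 120],
    [[0.14, 0.032, -0.003], [3.3, 0, 0], 120]
  ]
}}

```text
t: 2.4
ee_pos: [489.1, -418.5, 184.6]
ee_rot: [[-0.008, -0.156, -0.988], [0.004, -0.988, 0.156], [-1.0, -0.003, 0.009]]
contact_force: [-1.0, 0.8, -0.3]
gripper_width: 48.8
```

```bash
python3 - <<'E'
from h import *
C=cam("wrist");w=eyes.camera("wrist")
s=manip.state();print(s["t"],s["ee_pos"],s["gripper_width"],np.degrees(np.arctan2(*s["ee_rot"][[1,0],1])))
for P in ([496.5,-414.8,141],[531,-420,141],[462,-409.6,141]):
    u=proj("wrist",P,C)[0]; cv2.circle(w,tuple(int(v) for v in u),2,(255,0,0),-1)
cv2.imwrite("pics/w2.png",w)
E
```

```text
2.45 [ 490.70771121 -419.26430815  187.51485325] 48.39120146141316 -98.94814503860647
```

View pics/w2.png

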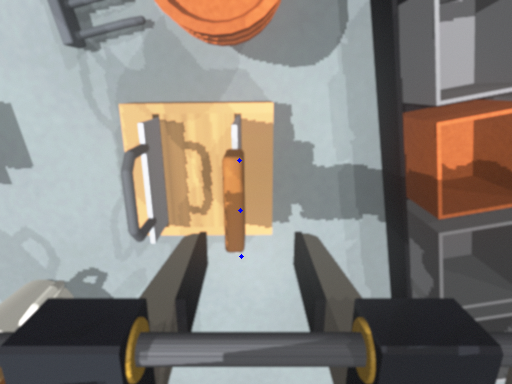

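```bash
python3 - <<'E'
from h import *
eyes.camera("wrist")
s=manip.state();C=cam("wrist");w=eyes.camera("wrist")
print(s["t"],s["ee_pos"],s["gripper_width"],s["ee_rot"].round(4))
cv2.imwrite("pics/w3z.png",cv2.resize(w[80:270,100:300],None,fx=3,fy=3,interpolation=cv2.INTER_CUBIC))
E
```

```text
2.5 [ 492.19558134 -419.87954208  189.75761154] 48.345490980495036 [[-1.500e-03 -1.550e-01 -9.879e-01]
 [-8.000e-04 -9.879e-01  1.550e-01]
 [-1.000e+00  1.000e-03  1.400e-03]]
```

View pics/w3z.png

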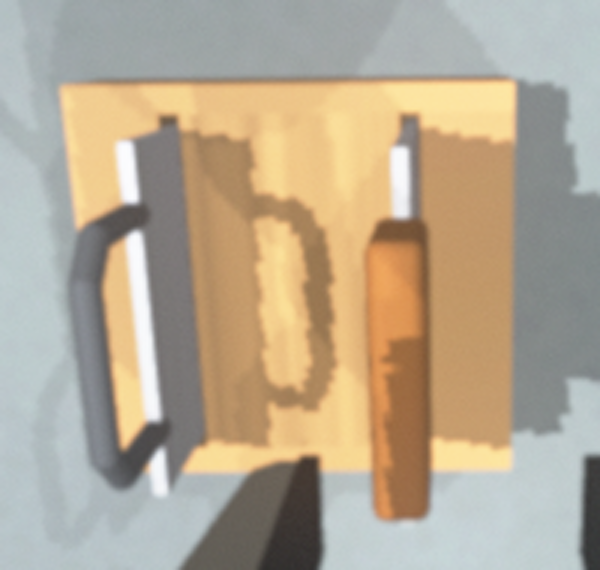

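```bash
python3 - <<'E'
from h import *
eyes.camera("wrist")
C=cam("wrist");w=eyes.camera("wrist");s=manip.state()
cv2.imwrite("pics/w4z.png",cv2.resize(w[80:270,100:300],None,fx=3,fy=3,interpolation=cv2.INTER_CUBIC))
f=lambda a:np.array(a)/3+[100,80]-0.33
p=back("wrist",f([[397,240],[402,519]]),141,C);d=p[0]-p[1]
print(p,p.mean(0),np.linalg.norm(d),np.degrees(np.arctan2(d[1],d[0])))
print(s["ee_pos"],s["ee_rot"].round(4).tolist())
g=np.array([*p.mean(0)[:2],107.])
print(s["ee_rot"].T@(g-s["ee_pos"]))
E
```

```text
[[ 535.95179318 -416.19189764  141.        ]
 [ 467.51934283 -405.61852363  141.        ]] [ 501.73556801 -410.90521064  141.        ] 69.24446908469997 -8.783213387749065
[ 493.95290423 -419.88224863  191.94753875] [[0.0022, -0.1537, -0.9881], [-0.0033, -0.9881, 0.1537], [-1.0, 0.0029, -0.0027]]
[ 84.93454174 -10.31261165  -6.08400082]
```

View pics/w4z.png

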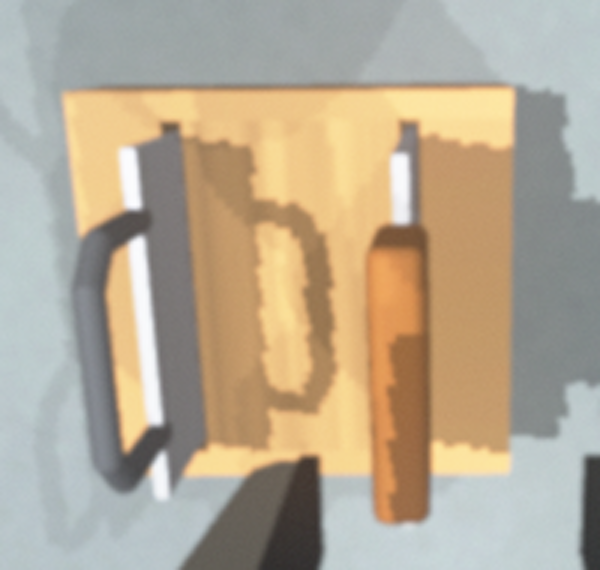

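```bash
python3 - <<'E'
from h import *
for i in range(6):
    s=manip.state();C=cam("wrist");w=eyes.camera("wrist")
    print(s["t"],s["ee_pos"].round(1),s["ee_rot"][:,0].round(4), s["joint_velocities"].round(1))
    r=regions_of("wrist","divider_grip")[0]; print(r["conf"],r["pixel"],back("wrist",r["pixel"],135,C).round(1))
cv2.imwrite("pics/w5z.png",cv2.resize(w[80:270,100:300],None,fx=3,fy=3,interpolation=cv2.INTER_CUBIC))
E
```

```text
2.65 [ 494.  -419.9  191.9] [ 0.0022 -0.0033 -1.    ] [-0.3 -0.1 -0.1  0.1  0.1 -0.1 -0. ]
0.93 [235.9, 199.2] [[ 506.3 -413.4  135. ]]
2.75 [ 493.9 -419.4  191.6] [ 0.0017 -0.0028 -1.    ] [-0.1  0.3 -0.   0.5  0.1 -0.1  0.1]
0.7 [233.4, 198.0] [[ 507.5 -411.2  135. ]]
2.85 [ 493.7 -418.9  190.9] [ 8.0e-04 -2.1e-03 -1.0e+00] [-0.2  0.5 -0.   0.3 -0.1 -0.1  0. ]
0.76 [234.9, 195.5] [[ 509.1 -412.2  135. ]]
2.95 [ 493.5 -418.7  190.3] [ 1.0e-04 -1.4e-03 -1.0e+00] [-0.   0.2  0.1  0.1 -0.1 -0.  -0.1]
0.86 [235.4, 198.6] [[ 506.7 -411.9  135. ]]
3.05 [ 493.5 -418.6  189.9] [-4.0e-04 -1.1e-03 -1.0e+00] [0.  0.3 0.  0.  0.  0.  0.1]
0.72 [237.7, 196.5] [[ 508.1 -413.7  135. ]]
3.15 [ 493.3 -418.5  189.7] [-7.e-04 -8.e-04 -1.e+00] [ 0.1  0.1 -0.1  0.   0.  -0.1  0. ]
0.82 [236.7, 196.3] [[ 508.3 -413.   135. ]]
```

View pics/w5z.png

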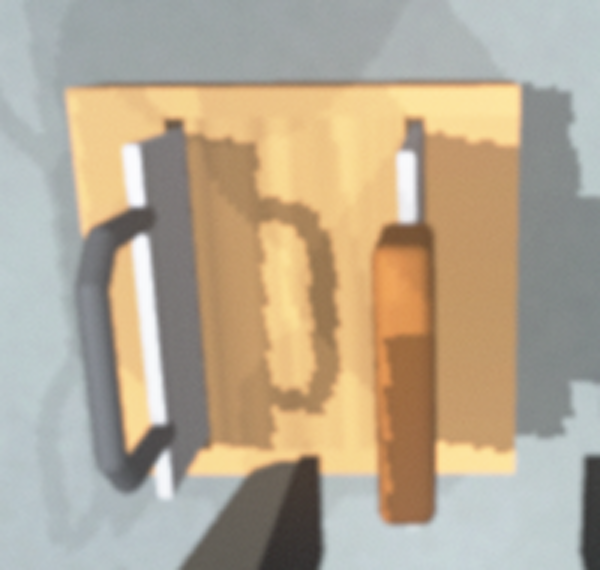

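```bash
cat >> h.py <<'E'
def shift(P):
    s=manip.state(); print("t",s["t"],"now",s["ee_pos"].round(1),"w",round(s["gripper_width"],1),"toolyaw",round(np.degrees(np.arctan2(*s["ee_rot"][[1,0],1])),2),"x",s["ee_rot"][:,0].round(4),"F",s["contact_force"].round(1))
    print("shift",(s["ee_rot"].T@(np.array(P,float)-s["ee_pos"])).round(1))
E
python3 - <<'E'
from h import *
C=cam("wrist")
f=lambda a:np.array(a)/3+[100,80]-0.33
p=back("wrist",f([[404,242],[408,521]]),141,C);d=p[0]-p[1]
print(p,p.mean(0),np.linalg.norm(d),np.degrees(np.arctan2(d[1],d[0])))
q=back("wrist",f([[68,87],[521,83],[515,472]]),42,C);print(q, (q[0]+q[2])/2); d=q[0]-q[1];print(np.degrees(np.arctan2(d[1],d[0])))
shift([497.5,-414,107])
E
```

```text
[[ 535.14443317 -416.13610509  141.        ]
 [ 467.23792653 -405.62392878  141.        ]] [ 501.19117985 -410.88001694  141.        ] 68.71535122363426 -8.799747582788992
[[ 580.01053385 -314.0193513    42.        ]
 [ 559.80408808 -452.32652502   42.        ]
 [ 430.56602709 -432.93682389   42.        ]] [ 505.28828047 -373.4780876    42.        ]
81.68798912412277
t 3.25 now [ 493.3 -418.5  189.6] w 48.7 toolyaw -98.79 x [-8.e-04 -7.e-04 -1.e+00] F [-0.1  0.  -0.1]
shift [82.6 -5.2 -3.5]
```

Request:
{"fn": "move_arm", "kwargs": {
  "plan": [
    [[0.015, -0.0045, -0.003], [0, 0, 0], 120],
    [[0.03, -0.0085, -0.006], [0, 0, 0], 120],
    [[0.045, -0.0085, -0.006], [0, 0, 0], 120],
    [[0.055, -0.0085, -0.006], [0, 0, 0], 120],
    [[0.065, -0.0085, -0.006], [0, 0, 0], 120],
    [[0.075, -0.0085, -0.006], [0, 0, 0], 120],
    [[0.082, -0.0085, -0.006], [0, 0, 0], 120],
    [[0.082, -0.0085, -0.006], [0, 0, 0], 120],
    [[0.082, -0.0085, -0.006], [0, 0, 0], 120],
    [[0.082, -0.0085, -0.006], [0, 0, 0], 120],
    [[0.082, -0.0085, -0.006], [0, 0, 0], 120],
    [[0.082, -0.0085, -0.006], [0, 0, 0], 120]
  ]
}}

```text
t: 4.25
ee_pos: [500.8, -411.4, 108.3]
ee_rot: [[0.0, -0.153, -0.988], [-0.002, -0.988, 0.153], [-1.0, 0.001, -0.0]]
contact_force: [-0.1, -0.8, 0.6]
gripper_width: 48.5
```

```bash
python3 - <<'E'
from h import *
shift([500.5,-410.9,107])
w=eyes.camera("wrist");cv2.imwrite("pics/w6.png",w)
E
```

```text
t 4.25 now [ 500.8 -411.4  108.3] w 48.5 toolyaw -98.79 x [ 2.0e-04 -1.5e-03 -1.0e+00] F [-0.1 -0.8  0.6]
shift [ 1.3 -0.4  0.4]
```

View pics/w6.png

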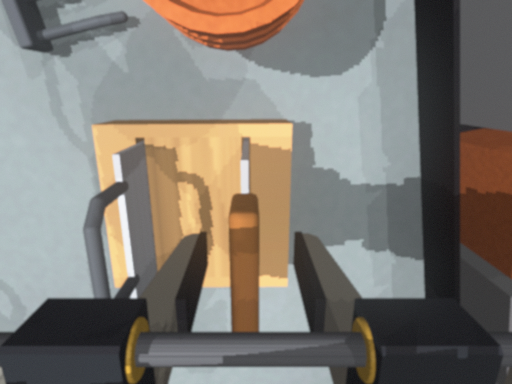

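Request:
{"fn": "move_arm", "kwargs": {
  "plan": [
    [[0, 0, 0], [0, 0, 0], 255],
    [[0, 0, 0], [0, 0, 0], 255],
    [[0, 0, 0], [0, 0, 0], 255],
    [[0, 0, 0], [0, 0, 0], 255],
    [[0, 0, 0], [0, 0, 0], 255],
    [[0, 0, 0], [0, 0, 0], 255]
  ],
  "squeeze": 30
}}

```text
t: 4.8
ee_pos: [500.9, -410.4, 108.2]
ee_rot: [[-0.0, -0.153, -0.988], [0.0, -0.988, 0.153], [-1.0, -0.0, 0.0]]
contact_force: [-0.1, 2.9, -0.0]
gripper_width: 13.8
```

Request:
{"fn": "move_arm", "kwargs": {
  "plan": [
    [[-0.008, 0, 0], [0, 0, 0], 255],
    [[-0.018, 0, 0], [0, 0, 0], 255],
    [[-0.03, 0, 0], [0, 0, 0], 255],
    [[-0.045, 0, 0], [0, 0, 0], 255],
    [[-0.065, 0, 0], [0, 0, 0], 255],
    [[-0.09, 0, 0], [0, 0, 0], 255],
    [[-0.115, 0, 0], [0, 0, 0], 255],
    [[-0.14, 0, 0], [0, 0, 0], 255],
    [[-0.16, 0, 0], [0, 0, 0], 255],
    [[-0.175, 0, 0], [0, 0, 0], 255],
    [[-0.185, 0, 0], [0, 0, 0], 255],
    [[-0.185, 0, 0], [0, 0, 0], 255]
  ]
}}

```text
t: 5.8
ee_pos: [501.8, -411.5, 296.8]
ee_rot: [[0.004, -0.153, -0.988], [-0.003, -0.988, 0.153], [-1.0, 0.003, -0.005]]
contact_force: [1.2, -0.5, -2.0]
gripper_width: 13.8
```

```bash
python3 - <<'E'
from h import *
shift([500.5,100,293])
w=eyes.camera("wrist");cv2.imwrite("pics/w7.png",w)
w=eyes.camera("side");cv2.imwrite("pics/s7.png",cv2.resize(w[80:260,180:360],None,fx=3.3,fy=3.3,interpolation=cv2.INTER_CUBIC))
E
```

```text
t 5.8 now [ 501.8 -411.5  296.8] w 13.8 toolyaw -98.8 x [ 0.0043 -0.0034 -1.    ] F [ 1.2 -0.5 -2. ]
shift [   2.1 -505.2   79.6]
```

View pics/w7.png

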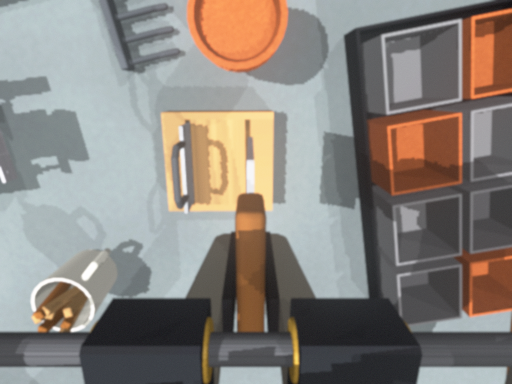

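View pics/s7.png

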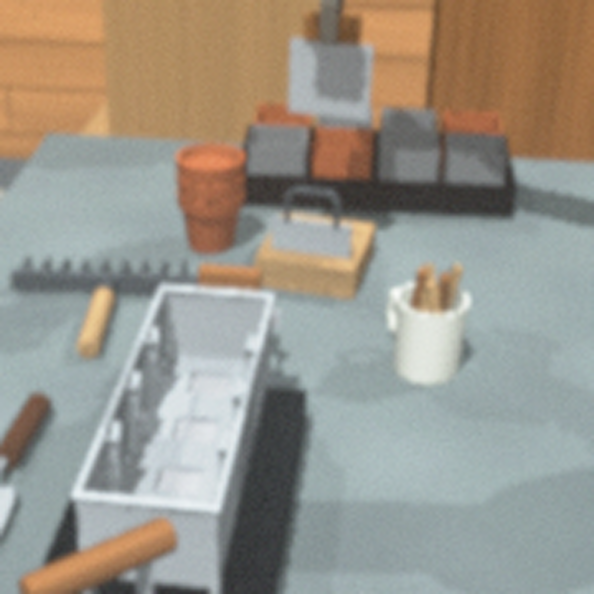

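Request:
{"fn": "move_arm", "kwargs": {
  "plan": [
    [[-0.003, -0.012, 0.002], [0, 0, 0], 255],
    [[-0.006, -0.036, 0.006], [-0.5, 0, 0], 255],
    [[-0.01, -0.068, 0.012], [-1, 0, 0], 255],
    [[-0.014, -0.104, 0.018], [-2, 0, 0], 255],
    [[-0.018, -0.14, 0.024], [-3, 0, 0], 255],
    [[-0.02, -0.176, 0.03], [-4, 0, 0], 255],
    [[-0.023, -0.212, 0.037], [-5, 0, 0], 255],
    [[-0.023, -0.248, 0.043], [-6, 0, 0], 255],
    [[-0.023, -0.284, 0.049], [-7, 0, 0], 255],
    [[-0.023, -0.32, 0.055], [-8.2, 0, 0], 255],
    [[-0.023, -0.35, 0.06], [-8.2, 0, 0], 255],
    [[-0.023, -0.36, 0.062], [-8.2, 0, 0], 255]
  ]
}}

```text
t: 6.9
ee_pos: [493.1, -38.8, 315.6]
ee_rot: [[-0.002, -0.003, -1.0], [0.002, -1.0, 0.003], [-1.0, -0.002, 0.002]]
contact_force: [-0.2, -0.3, -2.3]
gripper_width: 13.9
```

```bash
python3 - <<'E'
from h import *
shift([490,150,320])
E
```

```text
t 6.9 now [493.1 -38.8 315.6] w 13.9 toolyaw -90.14 x [-0.0018  0.0021 -1.    ] F [-0.2 -0.3 -2.3]
shift [  -4.  -188.8    3.6]
```

Request:
{"fn": "move_arm", "kwargs": {
  "plan": [
    [[-0.004, -0.03, 0.003], [0.4, 0, 0], 255],
    [[-0.004, -0.06, 0.003], [0.4, 0, 0], 255],
    [[-0.004, -0.09, 0.003], [0.4, 0, 0], 255],
    [[-0.004, -0.12, 0.003], [0.4, 0, 0], 255],
    [[-0.004, -0.15, 0.003], [0.4, 0, 0], 255],
    [[-0.004, -0.175, 0.003], [0.4, 0, 0], 255],
    [[-0.004, -0.189, 0.003], [0.4, 0, 0], 255],
    [[-0.004, -0.189, 0.003], [0.4, 0, 0], 255],
    [[-0.004, -0.189, 0.003], [0.4, 0, 0], 255],
    [[-0.004, -0.189, 0.003], [0.4, 0, 0], 255],
    [[-0.004, -0.189, 0.003], [0.4, 0, 0], 255],
    [[-0.004, -0.189, 0.003], [0.4, 0, 0], 255]
  ]
}}

```text
t: 7.9
ee_pos: [490.7, 148.8, 319.9]
ee_rot: [[-0.002, -0.012, -1.0], [0.002, -1.0, 0.012], [-1.0, -0.001, 0.002]]
contact_force: [0.2, -0.1, -1.4]
gripper_width: 13.9
```

```bash
python3 - <<'E'
from h import *
for i in range(3):
    C=cam("wrist");w=eyes.camera("wrist")
    shift([586,151,320])
cv2.imwrite("pics/w8.png",w); cv2.imwrite("pics/w8u.png",cv2.resize(w[0:230,60:450],None,fx=2,fy=2,interpolation=cv2.INTER_CUBIC))
np.savez("C8.npz",*C)
E
```

```text
t 7.95 now [490.7 149.  319.9] w 13.8 toolyaw -90.66 x [-0.0017  0.0017 -1.    ] F [-0.7 -0.7 -2.2]
shift [ -0.2  -3.1 -95.2]
t 8.0 now [490.7 149.3 320. ] w 14.0 toolyaw -90.63 x [-0.0017  0.0018 -1.    ] F [-0.2  0.1 -1.6]
shift [ -0.2  -2.8 -95.3]
t 8.05 now [490.7 149.5 320. ] w 13.8 toolyaw -90.62 x [-0.0016  0.002  -1.    ] F [-0.6  0.2 -2.1]
shift [ -0.1  -2.5 -95.3]
```

View pics/w8.png

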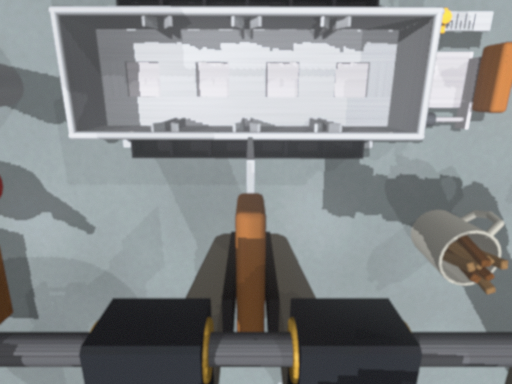

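View pics/w8u.png

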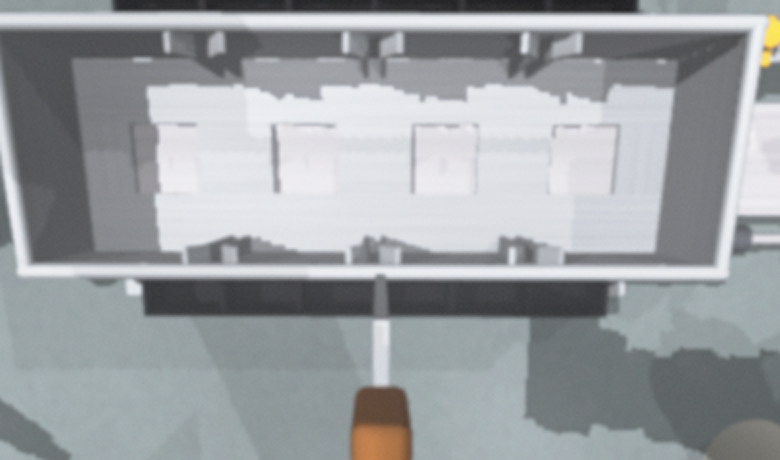

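```bash
python3 - <<'E'
from h import *
C=list(np.load("C8.npz").values())
f=lambda a:np.array(a)/2+[60,0]-0.25
q=back("wrist",np.r_[[[51,8.5]],f([[770,16],[728,276],[19,276]])],147,C);print(q.round(1),q.mean(0))
for i in range(4):
    e=q[i]-q[(i+1)%4]; print(np.linalg.norm(e).round(1),np.degrees(np.arctan2(e[1],e[0])).round(2))
m=back("wrist",f([[348,40],[402,40],[347,256],[400,256]]),143,C);print(m.round(1))
m=back("wrist",f([[164,40],[225,40],[186,256],[238,256],[522,40],[582,40],[510,256],[563,256]]),143,C);print(m.round(1))
g=back("wrist",f([[381,320],[381,384]]),320-1,C);print(g)  # plate top z approx TCP-1
shift([586,151,320])
E
```

```text
[[650.2 329.5 147. ]
 [646.5 -32.6 147. ]
 [527.9 -30.4 147. ]
 [531.9 333.2 147. ]] [589.14028488 149.93697574 147.        ]
362.1 89.42
118.7 -1.08
363.6 -90.63
118.4 178.23
[[639.7 161.6 143. ]
 [639.4 136.2 143. ]
 [539.7 164.7 143. ]
 [539.4 137.4 143. ]]
[[640.7 248.1 143. ]
 [640.3 219.4 143. ]
 [540.6 247.5 143. ]
 [540.4 220.8 143. ]
 [638.7  79.9 143. ]
 [638.4  51.8 143. ]
 [538.8  80.9 143. ]
 [538.5  53.7 143. ]]
[[541.22544148 146.7821615  319.        ]
 [523.78985957 146.9784848  319.        ]]
t 8.05 now [490.7 149.5 320. ] w 13.8 toolyaw -90.62 x [-0.0016  0.002  -1.    ] F [-0.6  0.2 -2.1]
shift [ -0.1  -2.5 -95.3]
```

Request:
{"fn": "move_arm", "kwargs": {
  "plan": [
    [[0.0, -0.001, -0.015], [0, 0, 0], 255],
    [[0, -0.002, -0.04], [0, 0, 0], 255],
    [[0.005, -0.003, -0.065], [0, 0, 0], 255],
    [[0.02, -0.0036, -0.085], [0, 0, 0], 255],
    [[0.035, -0.0036, -0.096], [0, 0, 0], 255],
    [[0.05, -0.0036, -0.098], [0, 0, 0], 255],
    [[0.06, -0.0036, -0.098], [0, 0, 0], 255],
    [[0.06, -0.0036, -0.098], [0, 0, 0], 255],
    [[0.06, -0.0036, -0.098], [0, 0, 0], 255],
    [[0.06, -0.0036, -0.098], [0, 0, 0], 255],
    [[0.06, -0.0036, -0.098], [0, 0, 0], 255],
    [[0.06, -0.0036, -0.098], [0, 0, 0], 255]
  ]
}}

```text
t: 9.05
ee_pos: [588.9, 152.3, 261.2]
ee_rot: [[0.0, -0.011, -1.0], [0.002, -1.0, 0.011], [-1.0, -0.002, -0.0]]
contact_force: [0.0, 0.7, -2.3]
gripper_width: 13.8
```

```bash
python3 - <<'E'
from h import *
for i in range(2):
    C=cam("wrist");w=eyes.camera("wrist")
np.savez("C9.npz",*C)
shift([589,152,260])
cv2.imwrite("pics/w9.png",w)
s=eyes.camera("side");cv2.imwrite("pics/s9.png",cv2.resize(s[100:290,170:310],None,fx=4,fy=3.1578,interpolation=cv2.INTER_CUBIC))
E
```

```text
t 9.15 now [588.8 152.2 260.7] w 13.5 toolyaw -90.61 x [-2.e-04  2.e-03 -1.e+00] F [-0.2  0.8 -1.8]
shift [ 0.7  0.2 -0.2]
```

View pics/w9.png

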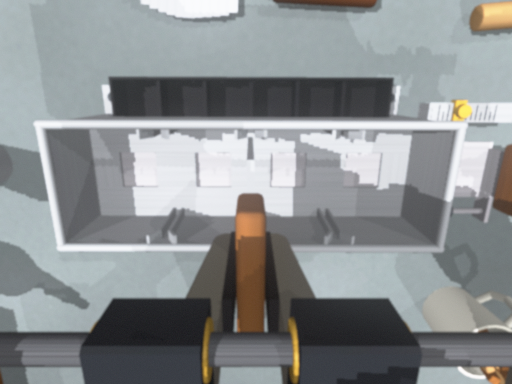

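View pics/s9.png

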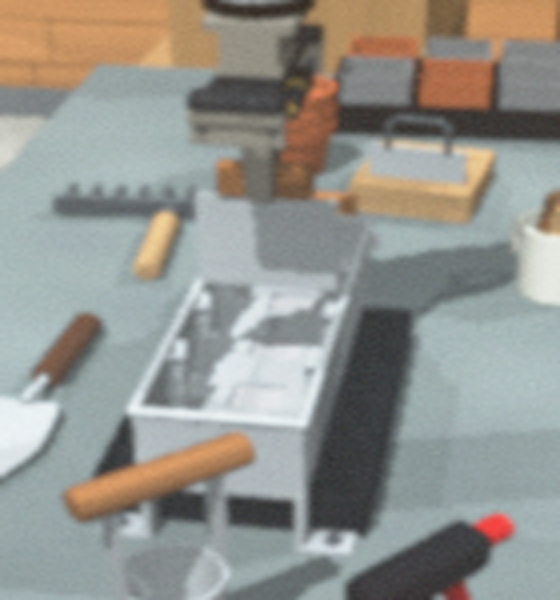

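```bash
python3 - <<'E'
from h import *
w=cv2.imread("pics/w9.png");cv2.imwrite("pics/w9z.png",cv2.resize(w[105:215,190:310],None,fx=6,fy=5,interpolation=cv2.INTER_CUBIC))
s=eyes.camera("side");cv2.imwrite("pics/s9b.png",cv2.resize(s[155:240,200:280],None,fx=7,fy=7,interpolation=cv2.INTER_CUBIC))
C=list(np.load("C9.npz").values())
g=lambda p:(p-[200,155]+.5)*7
P=np.array([[589-52,152,164.5],[589+52,152,164.5],[589-52,152,259],[589+52,152,259]])
print("plate pred side",g(proj("side",P)).round(0).tolist())
print("plate pred wrist",((proj("wrist",P,C)-[190,105]+.5)*[6,5]).round(0).tolist())
R=np.array([[589-58,152,147],[589+58,152,147],[589-58,332,147],[589+58,332,147]])
print("rim pred side",g(proj("side",R)).round(0).tolist())
print("rim pred wrist",((proj("wrist",R,C)-[190,105]+.5)*[6,5]).round(0).tolist())
E
```

```text
plate pred side [[374.0, 253.0], [136.0, 235.0], [376.0, 57.0], [127.0, 41.0]]
plate pred wrist [[359.0, 741.0], [350.0, 149.0], [354.0, 1095.0], [339.0, 259.0]]
rim pred side [[388.0, 289.0], [124.0, 269.0], [328.0, 545.0], [26.0, 518.0]]
rim pred wrist [[360.0, 727.0], [350.0, 101.0], [-782.0, 735.0], [-931.0, 112.0]]
```

View pics/w9z.png

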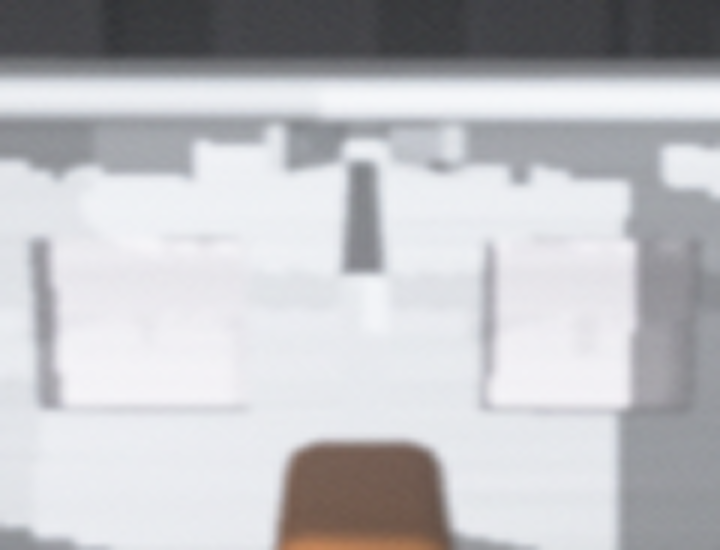

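View pics/s9b.png

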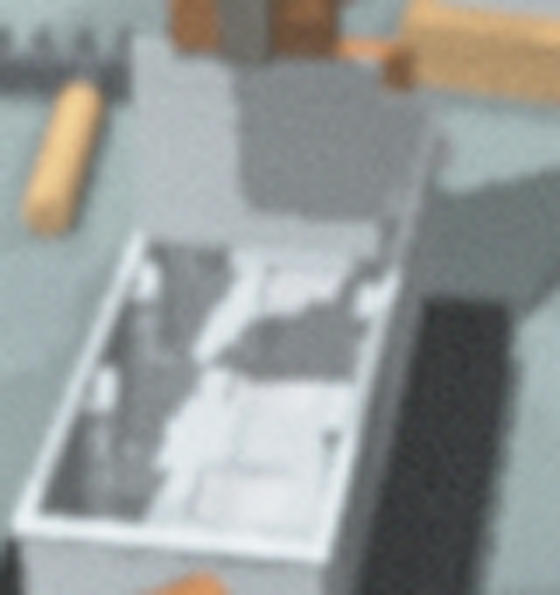

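```bash
python3 - <<'E'
from h import *
C=list(np.load("C9.npz").values())
w=cv2.imread("pics/w9.png").astype(float).mean(2)
for c0,c1 in [(120,150),(180,215),(340,380)]:
    print(c0,"far",w[112:136,c0:c1].mean(1).round(0).tolist()); print("near",w[238:256,c0:c1].mean(1).round(0).tolist())
for r in (118,120,122,128,130,244,246,250,252): print(r, back("wrist",[[200,r]],147,C)[0,0].round(1))
cv2.imwrite("pics/w9n.png",cv2.resize(cv2.imread("pics/w9.png")[225:260,50:210],None,fx=5,fy=8,interpolation=cv2.INTER_CUBIC))
E
```

```text
120 far [59.0, 59.0, 60.0, 68.0, 89.0, 112.0, 127.0, 148.0, 185.0, 217.0, 232.0, 239.0, 240.0, 234.0, 223.0, 197.0, 167.0, 148.0, 143.0, 144.0, 147.0, 152.0, 163.0, 169.0]
near [136.0, 134.0, 133.0, 131.0, 133.0, 150.0, 181.0, 212.0, 231.0, 242.0, 243.0, 238.0, 224.0, 199.0, 178.0, 175.0, 176.0, 176.0]
180 far [67.0, 68.0, 68.0, 73.0, 91.0, 113.0, 127.0, 146.0, 181.0, 215.0, 230.0, 238.0, 239.0, 234.0, 225.0, 204.0, 174.0, 152.0, 146.0, 150.0, 153.0, 155.0, 160.0, 168.0]
near [115.0, 115.0, 113.0, 112.0, 112.0, 123.0, 150.0, 177.0, 198.0, 209.0, 210.0, 204.0, 189.0, 165.0, 147.0, 141.0, 140.0, 139.0]
340 far [64.0, 65.0, 65.0, 67.0, 78.0, 102.0, 120.0, 134.0, 160.0, 198.0, 228.0, 241.0, 246.0, 246.0, 243.0, 236.0, 219.0, 182.0, 159.0, 161.0, 169.0, 173.0, 175.0, 178.0]
near [117.0, 117.0, 117.0, 116.0, 115.0, 116.0, 123.0, 137.0, 152.0, 167.0, 178.0, 181.0, 177.0, 171.0, 170.0, 177.0, 184.0, 186.0]
118 652.9
120 651.2
122 649.6
128 644.6
130 643.0
244 537.5
246 535.4
250 531.3
252 529.2
```

View pics/w9n.png

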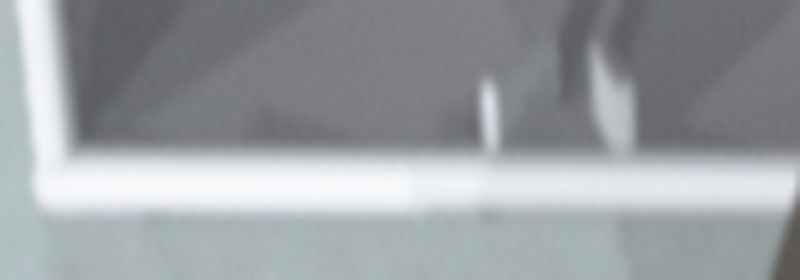

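Request:
{"fn": "move_arm", "kwargs": {
  "plan": [
    [[0.004, 0, -0.001], [0, 0, 0], 255],
    [[0.009, 0, -0.0018], [0, 0, 0], 255],
    [[0.011, 0, -0.0018], [0, 0, 0], 255],
    [[0.011, 0, -0.0018], [0, 0, 0], 255],
    [[0.011, 0, -0.0018], [0, 0, 0], 255],
    [[0.011, 0, -0.0018], [0, 0, 0], 255]
  ]
}}

```text
t: 9.75
ee_pos: [590.5, 152.2, 249.3]
ee_rot: [[-0.001, -0.011, -1.0], [0.002, -1.0, 0.011], [-1.0, -0.002, 0.001]]
contact_force: [-0.3, -0.4, -1.1]
gripper_width: 13.7
```

```bash
python3 - <<'E'
from h import *
for i in range(3):
    C=cam("wrist");w=eyes.camera("wrist")
np.savez("C10.npz",*C)
shift([589,152,260])
cv2.imwrite("pics/w10.png",w)
s=np.mean([eyes.camera("side").astype(float) for i in range(6)],0).astype(np.uint8)
cv2.imwrite("pics/s10raw.png",s)
cv2.imwrite("pics/s10.png",cv2.resize(s[165:215,205:275],None,fx=11,fy=11,interpolation=cv2.INTER_CUBIC))
cv2.imwrite("pics/w10z.png",cv2.resize(w[105:215,190:310],None,fx=6,fy=5,interpolation=cv2.INTER_CUBIC))
E
```

```text
t 9.9 now [590.6 152.2 249.5] w 13.9 toolyaw -90.61 x [-6.e-04  2.e-03 -1.e+00] F [ 0.3 -0.1 -1.3]
shift [-10.5   0.2   1.6]
```

View pics/s10.png

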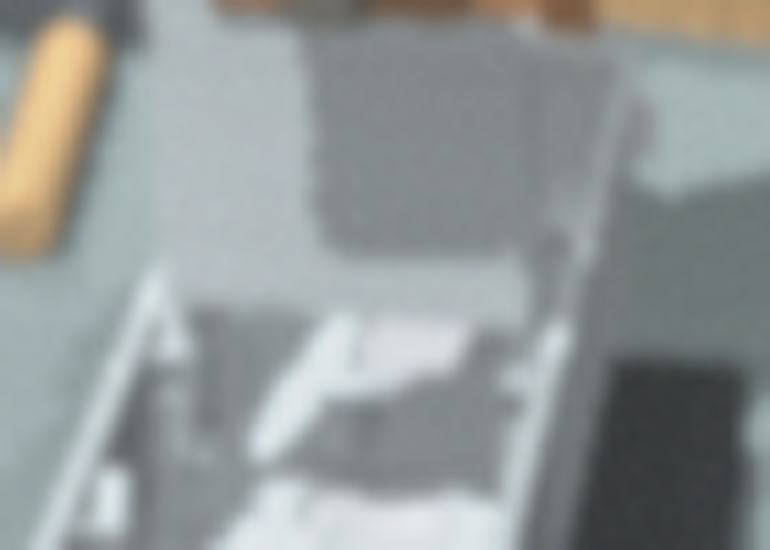

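View pics/w10z.png

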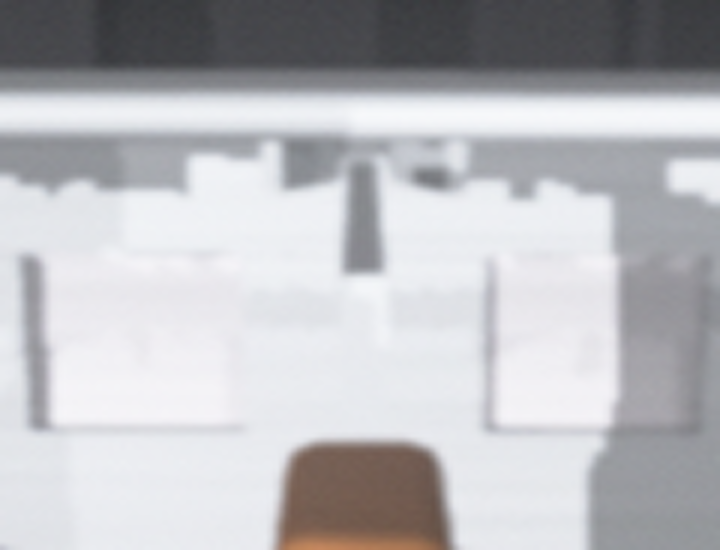

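```bash
python3 - <<'E'
from h import *
s=cv2.imread("pics/s10raw.png")
g=lambda p:(p-[205,165]+.5)*11
for c in (587,589,591):
  print(c,"plate",g(proj("side",[[c+52,152.2,153.5],[c-52,152.2,153.5]])).round(0).tolist(),"rim",g(proj("side",[[c+60.5,152,147],[c-60.5,152,147]])).round(0).tolist())
t=np.mean([eyes.camera("top").astype(float) for i in range(4)],0).astype(np.uint8)
cv2.imwrite("pics/t10.png",cv2.resize(t[145:225,165:345],None,fx=4.4,fy=4.4,interpolation=cv2.INTER_CUBIC))
im=cv2.resize(s[165:215,205:275],None,fx=11,fy=11,interpolation=cv2.INTER_CUBIC)
im=cv2.convertScaleAbs(im[200:400,80:640],alpha=1.8,beta=-130)
cv2.imwrite("pics/s10c.png",im)
E
```

```text
587 plate [[168.0, 295.0], [540.0, 323.0]] rim [[139.0, 312.0], [570.0, 345.0]]
589 plate [[160.0, 294.0], [533.0, 322.0]] rim [[132.0, 311.0], [563.0, 344.0]]
591 plate [[153.0, 294.0], [525.0, 322.0]] rim [[124.0, 311.0], [556.0, 344.0]]
```

View pics/s10c.png

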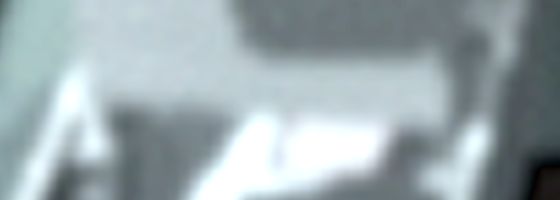

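View pics/t10.png

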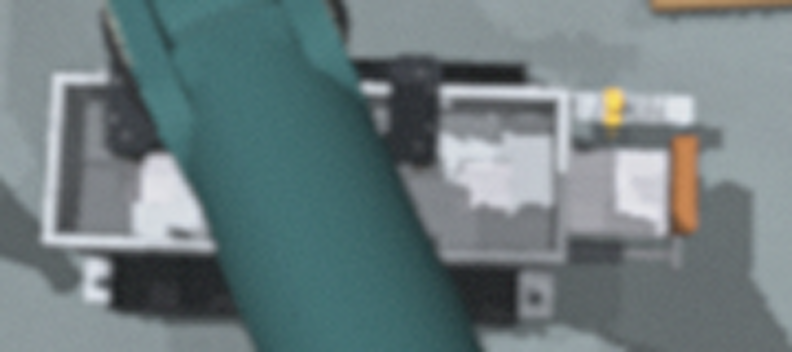

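Request:
{"fn": "move_arm", "kwargs": {
  "plan": [
    [[0.002, 0, 0], [0, 0, 0], 255],
    [[0.004, 0, 0], [0, 0, 0], 255],
    [[0.006, 0, 0], [0, 0, 0], 255],
    [[0.008, 0, 0], [0, 0, 0], 255],
    [[0.01, 0, 0], [0, 0, 0], 255],
    [[0.012, 0, 0], [0, 0, 0], 255],
    [[0.012, 0, 0], [0, 0, 0], 255]
  ]
}}

```text
t: 10.98
ee_pos: [590.2, 152.1, 236.7]
ee_rot: [[-0.002, -0.011, -1.0], [0.002, -1.0, 0.011], [-1.0, -0.002, 0.002]]
contact_force: [-0.5, -0.0, -2.1]
gripper_width: 13.7
```

```bash
python3 - <<'E'
from h import *
for i in range(2):
    C=cam("wrist");w=eyes.camera("wrist"); shift([589,152,260])
np.savez("C11.npz",*C)
cv2.imwrite("pics/w11.png",w)
s=np.mean([eyes.camera("side").astype(float) for i in range(4)],0).astype(np.uint8)
cv2.imwrite("pics/s11.png",cv2.resize(s[165:215,205:275],None,fx=11,fy=11,interpolation=cv2.INTER_CUBIC))
cv2.imwrite("pics/w11z.png",cv2.resize(w[105:215,190:310],None,fx=6,fy=5,interpolation=cv2.INTER_CUBIC))
E
```

```text
t 11.0333 now [590.3 152.1 237. ] w 13.7 toolyaw -90.61 x [-0.0014  0.0018 -1.    ] F [-0.3  0.5 -2. ]
shift [-23.    0.1   1.4]
t 11.0833 now [590.5 152.2 237.2] w 13.8 toolyaw -90.61 x [-0.0011  0.0019 -1.    ] F [-0.2 -0.4 -1.6]
shift [-22.8   0.1   1.5]
```

View pics/s11.png

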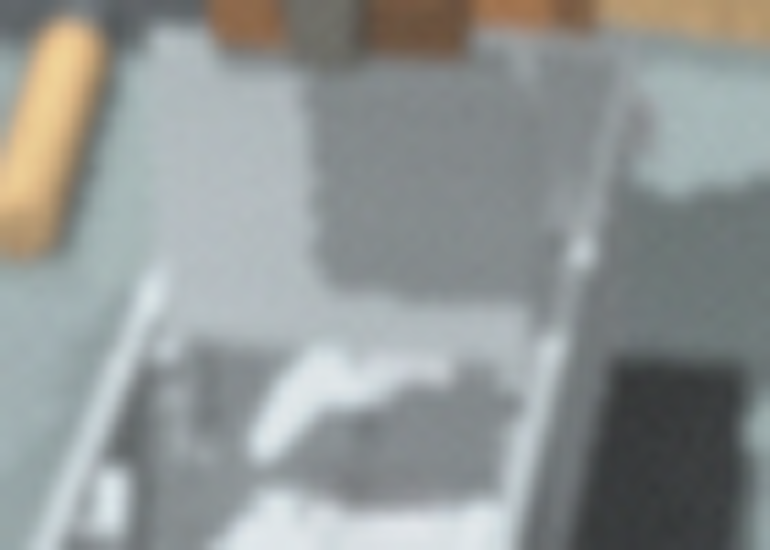

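View pics/w11z.png

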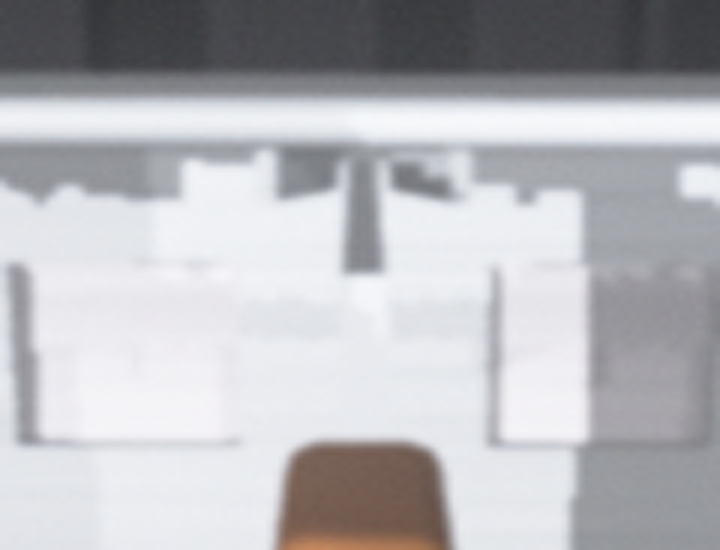

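Request:
{"fn": "move_arm", "kwargs": {
  "plan": [
    [[0.004, 0, -0.0005], [0, 0, 0], 255],
    [[0.009, 0, -0.0005], [0, 0, 0], 255],
    [[0.014, 0, -0.0005], [0, 0, 0], 255],
    [[0.019, 0, -0.0005], [0, 0, 0], 255],
    [[0.024, 0, -0.0005], [0, 0, 0], 255],
    [[0.029, 0, -0.0005], [0, 0, 0], 255],
    [[0.029, 0, -0.0005], [0, 0, 0], 255],
    [[0.029, 0, -0.0005], [0, 0, 0], 255]
  ]
}}

```text
t: 11.95
ee_pos: [590.8, 152.2, 208.0]
ee_rot: [[-0.001, -0.011, -1.0], [0.002, -1.0, 0.011], [-1.0, -0.002, 0.001]]
contact_force: [0.2, 0.8, -1.6]
gripper_width: 14.0
```

Request:
{"fn": "move_arm", "kwargs": {
  "plan": [
    [[0.004, 0, 0], [0, 0, 0], 255],
    [[0.009, 0, 0], [0, 0, 0], 255],
    [[0.014, 0, 0], [0, 0, 0], 255],
    [[0.019, 0, 0], [0, 0, 0], 255],
    [[0.024, 0, 0], [0, 0, 0], 255],
    [[0.029, 0, 0], [0, 0, 0], 255],
    [[0.034, 0, 0], [0, 0, 0], 255],
    [[0.037, 0, 0], [0, 0, 0], 255],
    [[0.04, 0, 0], [0, 0, 0], 255],
    [[0.04, 0, 0], [0, 0, 0], 255],
    [[0.04, 0, 0], [0, 0, 0], 255]
  ]
}}

```text
t: 12.87
ee_pos: [590.8, 152.3, 167.9]
ee_rot: [[-0.002, -0.011, -1.0], [0.002, -1.0, 0.011], [-1.0, -0.002, 0.002]]
contact_force: [0.6, 0.4, -1.2]
gripper_width: 13.8
```

Request:
{"fn": "move_arm", "kwargs": {
  "plan": [
    [[0.0015, 0, 0], [0, 0, 0], 255],
    [[0.003, 0, 0], [0, 0, 0], 255],
    [[0.0045, 0, 0], [0, 0, 0], 255],
    [[0.006, 0, 0], [0, 0, 0], 255],
    [[0.007, 0, 0], [0, 0, 0], 255],
    [[0.008, 0, 0], [0, 0, 0], 255],
    [[0.008, 0, 0], [0, 0, 0], 255],
    [[0.008, 0, 0], [0, 0, 0], 255]
  ]
}}

```text
t: 13.53
ee_pos: [590.8, 152.4, 160.2]
ee_rot: [[-0.001, -0.011, -1.0], [0.002, -1.0, 0.011], [-1.0, -0.002, 0.001]]
contact_force: [-1.6, -1.3, 3.0]
gripper_width: 13.8
```

Request:
{"fn": "move_arm", "kwargs": {
  "plan": [
    [[0, 0, 0], [0, 0, 0], 200],
    [[0, 0, 0], [0, 0, 0], 160],
    [[0, 0, 0], [0, 0, 0], 120],
    [[0, 0, 0], [0, 0, 0], 120],
    [[0, 0, 0], [0, 0, 0], 120]
  ]
}}

```text
t: 13.95
ee_pos: [590.9, 152.4, 160.3]
ee_rot: [[-0.001, -0.011, -1.0], [0.002, -1.0, 0.011], [-1.0, -0.002, 0.001]]
contact_force: [0.5, 0.3, -0.7]
gripper_width: 44.5
```

```bash
python3 - <<'E'
from h import *
shift([590,-115,250])
w=eyes.camera("wrist")
cv2.imwrite("pics/w12.png",w)
E
```

```text
t 13.95 now [590.9 152.4 160.3] w 44.5 toolyaw -90.61 x [-0.0012  0.0019 -1.    ] F [ 0.5  0.3 -0.7]
shift [-90.3 267.2  -1.8]
```

View pics/w12.png

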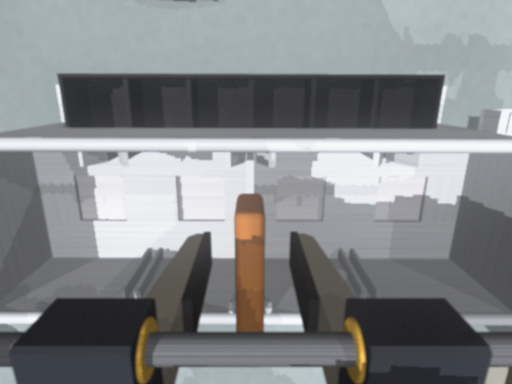

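Request:
{"fn": "move_arm", "kwargs": {
  "plan": [
    [[-0.01, 0, 0], [0, 0, 0], 120],
    [[-0.035, 0, 0], [0, 0, 0], 120],
    [[-0.07, 0, 0], [0, 0, 0], 120],
    [[-0.09, 0.02, 0], [0, 0, 0], 120],
    [[-0.09, 0.055, 0], [0, 0, 0], 120],
    [[-0.09, 0.09, 0.005], [0, 0, 0], 120],
    [[-0.09, 0.125, 0.01], [0, 0, 0], 120],
    [[-0.09, 0.155, 0.02], [0, 0, 0], 120],
    [[-0.09, 0.185, 0.025], [0, 0, 0], 120],
    [[-0.09, 0.215, 0.03], [0, 0, 0], 120],
    [[-0.09, 0.232, 0.03], [0, 0, 0], 120],
    [[-0.09, 0.232, 0.03], [0, 0, 0], 120]
  ]
}}

```text
t: 15.0
ee_pos: [558.1, -84.8, 250.6]
ee_rot: [[-0.001, -0.018, -1.0], [-0.0, -1.0, 0.018], [-1.0, 0.001, 0.001]]
contact_force: [-0.3, -0.6, 0.4]
gripper_width: 48.7
```

```bash
python3 - <<'E'
from h import *
for i in range(6): shift([588,-115,250]); C=cam("wrist");w=eyes.camera("wrist")
np.savez("C13.npz",*C)
cv2.imwrite("pics/w13.png",w)
s=eyes.camera("side");cv2.imwrite("pics/s13.png",cv2.resize(s[100:290,170:310],None,fx=4,fy=3.1578,interpolation=cv2.INTER_CUBIC))
E
```

```text
t 15.0 now [558.1 -84.8 250.6] w 48.7 toolyaw -91.03 x [-7.e-04 -5.e-04 -1.e+00] F [-0.3 -0.6  0.4]
shift [  0.6  29.7 -30.4]
t 15.05 now [558.5 -81.6 250.6] w 48.5 toolyaw -90.85 x [-4.0e-04  1.3e-03 -1.0e+00] F [-0.4  0.7 -0. ]
shift [  0.5  32.9 -30. ]
t 15.1 now [558.7 -79.3 250.5] w 48.6 toolyaw -90.67 x [-4.0e-04  2.4e-03 -1.0e+00] F [ 0.2  0.8 -0.9]
shift [  0.4  35.3 -29.7]
t 15.15 now [558.8 -78.1 250.3] w 48.9 toolyaw -90.55 x [-6.0e-04  2.7e-03 -1.0e+00] F [-0.4  0.4  0.8]
shift [  0.2  36.6 -29.6]
t 15.2 now [558.8 -77.5 250.2] w 48.6 toolyaw -90.48 x [-7.0e-04  2.8e-03 -1.0e+00] F [-0.5  0.1  0.1]
shift [  0.1  37.2 -29.5]
t 15.25 now [558.8 -77.4 250.1] w 48.7 toolyaw -90.44 x [-9.0e-04  2.7e-03 -1.0e+00] F [-0.  -0.4  0.3]
shift [ -0.   37.4 -29.5]
```

View pics/w13.png

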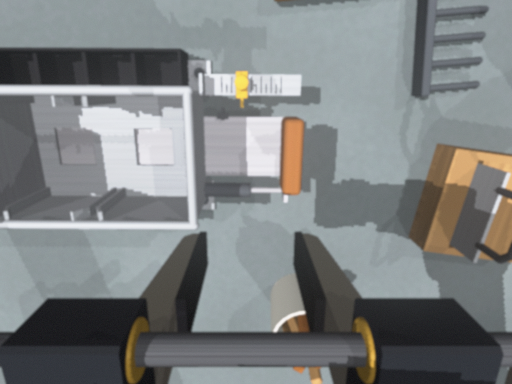

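View pics/s13.png

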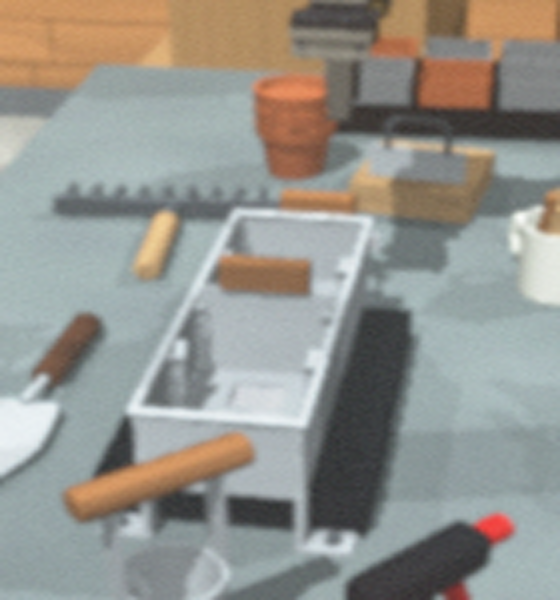

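```bash
python3 - <<'E'
from h import *
w=cv2.imread("pics/w13.png")
cv2.imwrite("pics/w13z.png",cv2.resize(w[55:215,185:315],None,fx=6,fy=3.75,interpolation=cv2.INTER_CUBIC))
cv2.imwrite("pics/w13y.png",cv2.resize(w[60:130,190:310],None,fx=6.6,fy=6.6,interpolation=cv2.INTER_CUBIC))
E
```

```text
(no output)
```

View pics/w13y.png

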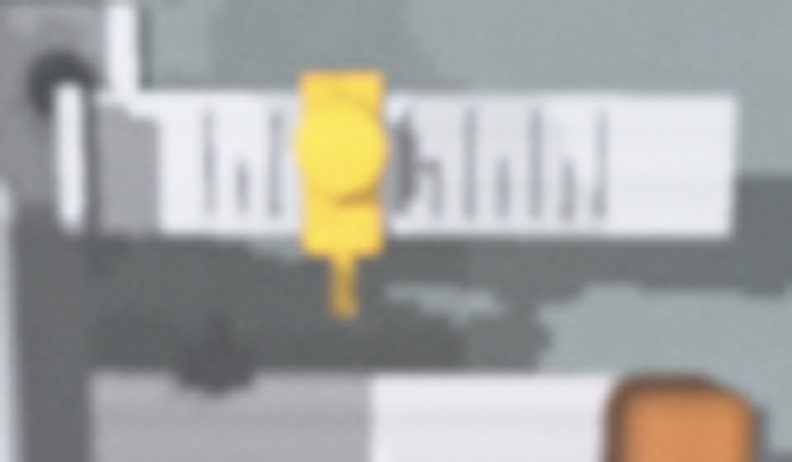

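View pics/w13z.png

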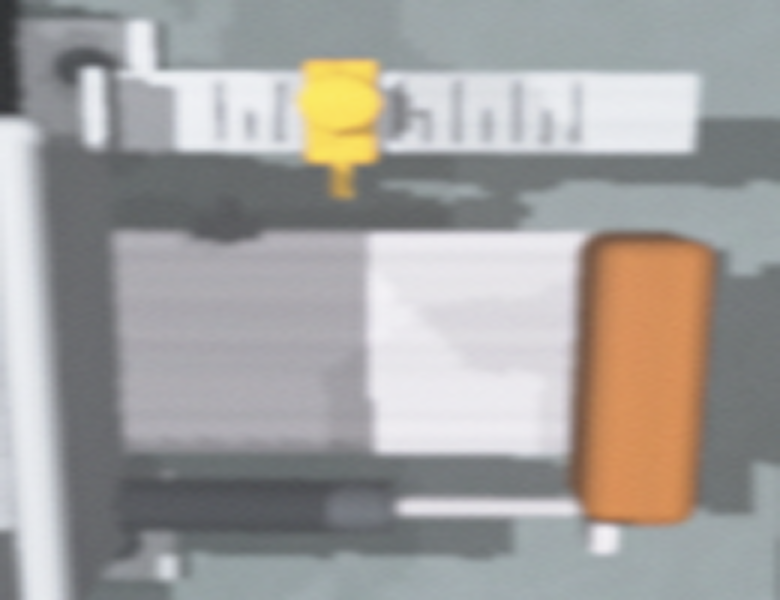

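```bash
python3 - <<'E'
from h import *
C=list(np.load("C13.npz").values())
f=lambda a:np.array(a)/[6,3.75]+[185,55]-.4
q=back("wrist",f([[600,242],[712,247],[693,518],[583,512]]),126,C);print(q.round(1),q.mean(0))
f2=lambda a:np.array(a)/6.6+[190,60]-.4
for z in (57,65,75,85): print(z,back("wrist",f2([[208,160],[600,160],[343,312],[215,365]]),z,C).round(1)[:,:2].tolist())
for n in ("index","mark","clip"):
    for r in regions_of("wrist",n)[:2]: print(n,r["conf"],r["pixel"],r["pixels"].sum())
shift([588,-115,125])
E
```

```text
[[ 620.3 -109.1  126. ]
 [ 619.  -125.2  126. ]
 [ 553.6 -124.9  126. ]
 [ 555.3 -107.9  126. ]] [ 587.06725571 -116.78345172  126.        ]
57 [[651.2, -49.2], [650.7, -110.7], [627.9, -70.0], [619.8, -49.2]]
65 [[651.0, -49.9], [650.5, -110.1], [628.3, -70.2], [620.3, -49.9]]
75 [[650.8, -50.7], [650.3, -109.2], [628.7, -70.5], [621.0, -50.8]]
85 [[650.6, -51.6], [650.1, -108.4], [629.1, -70.8], [621.6, -51.6]]
index 0.66 [236.5, 145.4] 8757
mark 0.8 [241.6, 85.0] 415
clip 0.74 [240.9, 82.5] 342
t 15.5 now [558.6 -78.6 249.8] w 48.5 toolyaw -90.53 x [-0.0014  0.0021 -1.    ] F [-0.6  0.  -0.2]
shift [124.7  36.4 -29.9]
```

Request:
{"fn": "move_arm", "kwargs": {
  "plan": [
    [[0.02, 0.012, -0.01], [0, 0, 0], 120],
    [[0.05, 0.025, -0.02], [0, 0, 0], 120],
    [[0.08, 0.036, -0.031], [0, 0, 0], 120],
    [[0.1, 0.036, -0.031], [0, 0, 0], 120],
    [[0.1, 0.036, -0.031], [0, 0, 0], 120],
    [[0.115, 0.036, -0.031], [0, 0, 0], 120],
    [[0.13, 0.036, -0.031], [0, 0, 0], 120],
    [[0.145, 0.036, -0.031], [0, 0, 0], 120],
    [[0.154, 0.036, -0.031], [0, 0, 0], 120],
    [[0.154, 0.036, -0.031], [0, 0, 0], 120],
    [[0.154, 0.036, -0.031], [0, 0, 0], 120],
    [[0.154, 0.036, -0.031], [0, 0, 0], 120]
  ]
}}

```text
t: 16.5
ee_pos: [589.9, -114.4, 97.0]
ee_rot: [[0.001, -0.009, -1.0], [0.002, -1.0, 0.009], [-1.0, -0.002, -0.001]]
contact_force: [-0.1, 0.7, -0.2]
gripper_width: 48.3
```

```bash
python3 - <<'E'
from h import *
for i in range(3): shift([589,-115,95]); C=cam("wrist");w=eyes.camera("wrist")
cv2.imwrite("pics/w14.png",w)
E
```

```text
t 16.5 now [ 589.9 -114.4   97. ] w 48.3 toolyaw -90.51 x [ 6.0e-04  1.8e-03 -1.0e+00] F [-0.1  0.7 -0.2]
shift [2.  0.6 0.9]
t 16.55 now [ 589.9 -114.5   97. ] w 48.8 toolyaw -90.52 x [ 7.0e-04  1.8e-03 -1.0e+00] F [-0.4 -0.1  0.8]
shift [2.  0.5 0.9]
t 16.6 now [ 589.8 -114.6   97. ] w 48.8 toolyaw -90.53 x [ 6.0e-04  1.7e-03 -1.0e+00] F [ 1.2 -0.7  0.7]
shift [2.  0.4 0.8]
```

View pics/w14.png

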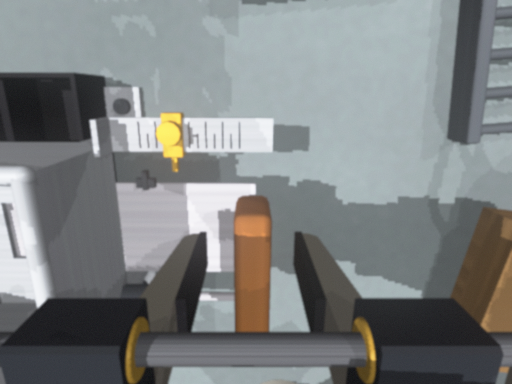

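Request:
{"fn": "move_arm", "kwargs": {
  "plan": [
    [[0, 0, 0], [0, 0, 0], 200],
    [[0, 0, 0], [0, 0, 0], 255],
    [[0, 0, 0], [0, 0, 0], 255],
    [[0, 0, 0], [0, 0, 0], 255],
    [[0, 0, 0], [0, 0, 0], 255],
    [[0, 0, 0], [0, 0, 0], 255]
  ],
  "squeeze": 45
}}

```text
t: 17.15
ee_pos: [589.7, -115.5, 96.8]
ee_rot: [[0.0, -0.01, -1.0], [0.001, -1.0, 0.01], [-1.0, -0.001, -0.0]]
contact_force: [-0.4, -1.7, -0.4]
gripper_width: 17.9
```

```bash
python3 - <<'E'
from h import *
for i in range(2): shift([589,-115,95]); C=cam("wrist");w=eyes.camera("wrist")
np.savez("C15.npz",*C); cv2.imwrite("pics/w15.png",w)
cv2.imwrite("pics/w15z.png",cv2.resize(w[100:200,85:285],None,fx=4,fy=4,interpolation=cv2.INTER_CUBIC))
E
```

```text
t 17.15 now [ 589.7 -115.5   96.8] w 17.9 toolyaw -90.59 x [ 4.e-04  9.e-04 -1.e+00] F [-0.4 -1.7 -0.4]
shift [ 1.8 -0.5  0.7]
t 17.2 now [ 589.7 -115.4   96.8] w 17.7 toolyaw -90.58 x [ 4.e-04  9.e-04 -1.e+00] F [-0.8 -2.5  0.8]
shift [ 1.8 -0.4  0.7]
```

View pics/w15z.png

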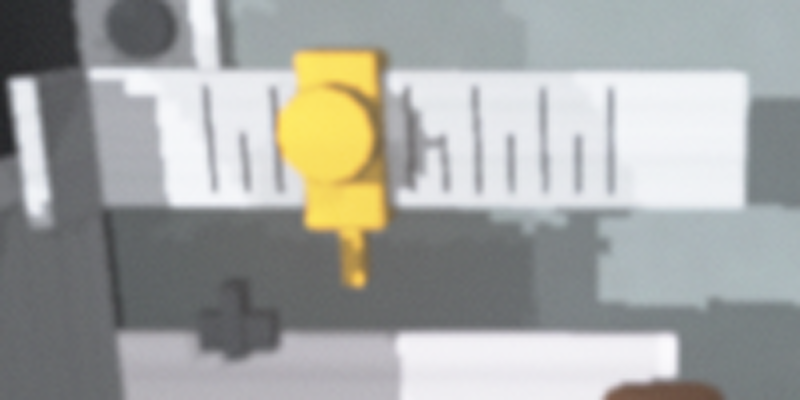

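Request:
{"fn": "move_arm", "kwargs": {
  "plan": [
    [[0, 0.003, 0], [0, 0, 0], 255],
    [[0, 0.006, 0], [0, 0, 0], 255],
    [[0, 0.009, 0], [0, 0, 0], 255],
    [[0, 0.012, 0], [0, 0, 0], 255],
    [[0, 0.015, 0], [0, 0, 0], 255],
    [[0, 0.018, 0], [0, 0, 0], 255],
    [[0, 0.018, 0], [0, 0, 0], 255],
    [[0, 0.018, 0], [0, 0, 0], 255],
    [[0, 0.018, 0], [0, 0, 0], 255]
  ]
}}

```text
t: 18.0
ee_pos: [589.5, -132.7, 96.8]
ee_rot: [[0.0, -0.01, -1.0], [0.002, -1.0, 0.01], [-1.0, -0.002, -0.0]]
contact_force: [-1.1, 6.3, 2.0]
gripper_width: 17.5
```

```bash
python3 - <<'E'
from h import *
for i in range(3): shift([589,-115,95]); C=cam("wrist");w=eyes.camera("wrist")
np.savez("C16.npz",*C); cv2.imwrite("pics/w16.png",w)
cv2.imwrite("pics/w16z.png",cv2.resize(w[110:200,85:285],None,fx=4,fy=4,interpolation=cv2.INTER_CUBIC))
cv2.imwrite("pics/w16y.png",cv2.resize(w[140:200,100:170],None,fx=10,fy=10,interpolation=cv2.INTER_CUBIC))
E
```

```text
t 18.0 now [ 589.5 -132.7   96.8] w 17.5 toolyaw -90.55 x [ 2.0e-04  1.8e-03 -1.0e+00] F [-1.1  6.3  2. ]
shift [  1.8 -17.7   0.6]
t 18.05 now [ 589.5 -132.7   96.8] w 17.4 toolyaw -90.55 x [ 2.0e-04  1.8e-03 -1.0e+00] F [-0.6  5.4  2.3]
shift [  1.8 -17.7   0.6]
t 18.1 now [ 589.5 -132.7   96.8] w 17.8 toolyaw -90.55 x [ 2.0e-04  1.7e-03 -1.0e+00] F [-1.2  5.6  1.7]
shift [  1.9 -17.7   0.7]
```

View pics/w16z.png

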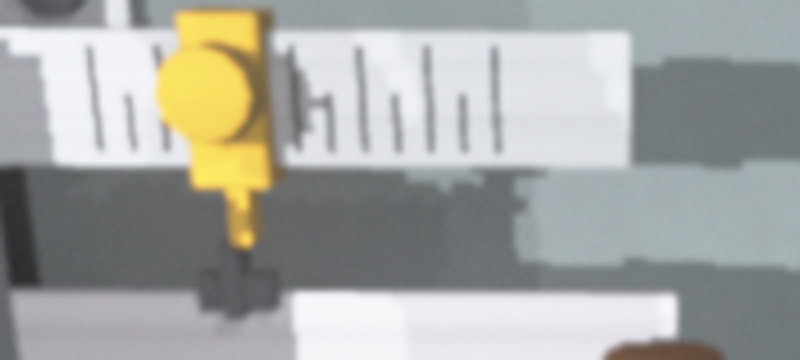

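View pics/w16y.png

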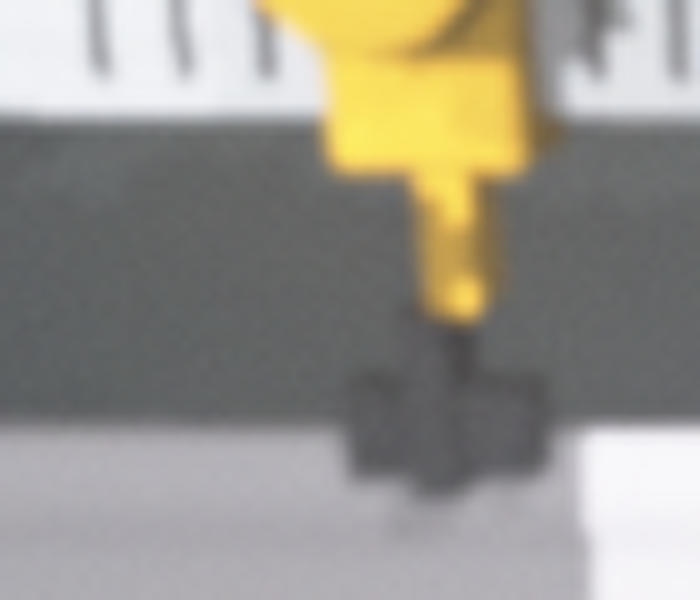

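Request:
{"fn": "move_arm", "kwargs": {
  "plan": [
    [[0, 0.0006, 0], [0, 0, 0], 255],
    [[0, 0.0013, 0], [0, 0, 0], 255],
    [[0, 0.0013, 0], [0, 0, 0], 255],
    [[0, 0.0013, 0], [0, 0, 0], 255],
    [[0, 0.0013, 0], [0, 0, 0], 255],
    [[0, 0.0013, 0], [0, 0, 0], 255]
  ]
}}

```text
t: 18.65
ee_pos: [589.5, -133.3, 96.8]
ee_rot: [[0.0, -0.009, -1.0], [0.002, -1.0, 0.009], [-1.0, -0.002, -0.0]]
contact_force: [0.1, 5.1, 2.6]
gripper_width: 17.6
```

```bash
python3 - <<'E'
from h import *
for i in range(2): shift([589,-115,95]); C=cam("wrist");w=eyes.camera("wrist")
print(manip.state()["joint_velocities"].round(2))
cv2.imwrite("pics/w17y.png",cv2.resize(w[140:200,100:170],None,fx=10,fy=10,interpolation=cv2.INTER_CUBIC))
s=eyes.camera("side");cv2.imwrite("pics/s17.png",cv2.resize(s[100:290,170:310],None,fx=4,fy=3.1578,interpolation=cv2.INTER_CUBIC))
E
```

```text
t 18.65 now [ 589.5 -133.3   96.8] w 17.6 toolyaw -90.53 x [ 1.0e-04  2.4e-03 -1.0e+00] F [0.1 5.1 2.6]
shift [  1.9 -18.3   0.6]
t 18.7 now [ 589.5 -133.3   96.8] w 17.6 toolyaw -90.53 x [ 1.0e-04  2.4e-03 -1.0e+00] F [-1.1  5.8  2.4]
shift [  1.9 -18.3   0.6]
[ 0.   -0.1  -0.06  0.02  0.04 -0.04 -0.01]
```

View pics/w17y.png

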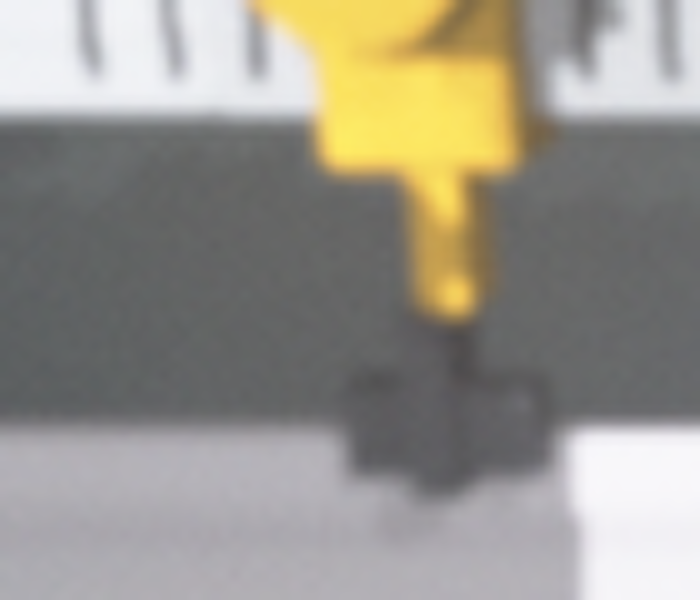

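View pics/s17.png

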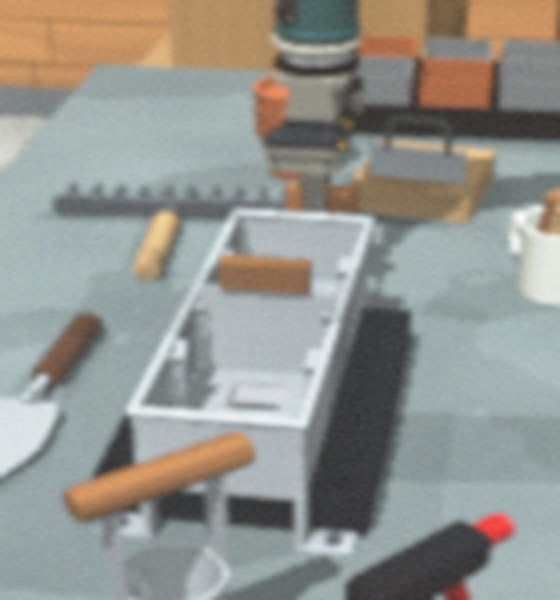

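Request:
{"fn": "move_arm", "kwargs": {
  "plan": [
    [[0, 0.0007, 0], [0, 0, 0], 255],
    [[0, 0.0014, 0], [0, 0, 0], 255],
    [[0, 0.0014, 0], [0, 0, 0], 255],
    [[0, 0.0014, 0], [0, 0, 0], 255],
    [[0, 0.0014, 0], [0, 0, 0], 255],
    [[0, 0.0014, 0], [0, 0, 0], 255],
    [[0, 0.0014, 0], [0, 0, 0], 255],
    [[0, 0.0014, 0], [0, 0, 0], 255]
  ]
}}

```text
t: 19.47
ee_pos: [589.4, -134.0, 96.8]
ee_rot: [[-0.0, -0.009, -1.0], [0.003, -1.0, 0.009], [-1.0, -0.003, 0.0]]
contact_force: [-1.1, 6.1, 1.8]
gripper_width: 17.8
```

```bash
python3 - <<'E'
from h import *
for i in range(2): shift([589,-115,95]); C=cam("wrist");w=eyes.camera("wrist")
cv2.imwrite("pics/w18y.png",cv2.resize(w[140:200,100:170],None,fx=10,fy=10,interpolation=cv2.INTER_CUBIC))
t=eyes.camera("top");cv2.imwrite("pics/t18.png",cv2.resize(t[145:225,165:345],None,fx=4.4,fy=4.4,interpolation=cv2.INTER_CUBIC))
E
```

```text
t 19.4667 now [ 589.4 -134.    96.8] w 17.8 toolyaw -90.49 x [-0.      0.0031 -1.    ] F [-1.1  6.1  1.8]
shift [  1.9 -19.    0.6]
t 19.5167 now [ 589.4 -134.    96.8] w 18.0 toolyaw -90.5 x [-0.      0.0031 -1.    ] F [-1.5  4.2  1.4]
shift [  1.9 -19.    0.6]
```

View pics/w18y.png

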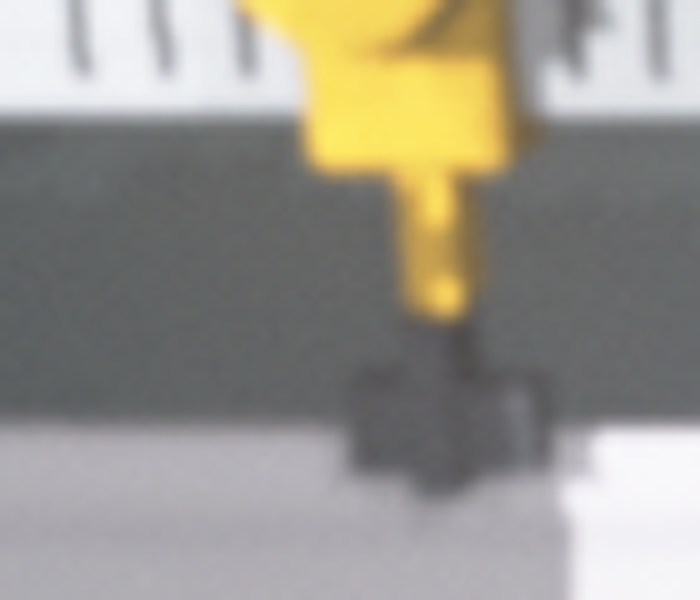

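View pics/t18.png

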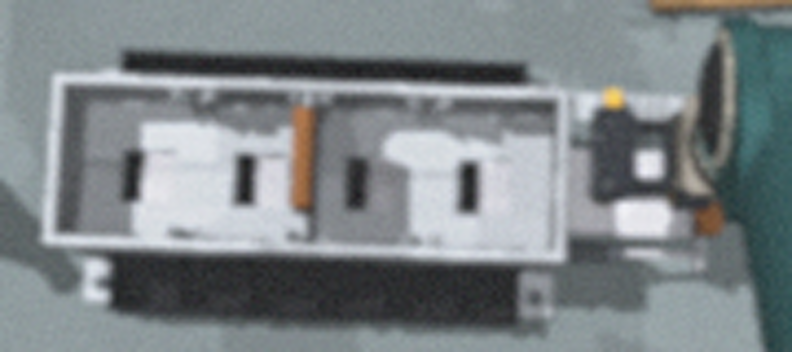

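```bash
python3 -c "
from bench import manip
print(manip.finish_job())"
```

```text
the job is handed in; nothing more can be done
None
```

The divider is standing in the middle guides, let go, and the gripper is holding the shutter bar open at the setting clip's mark. I handed the job in at about 19.5 s; it reported no verdict.

- **Divider:** I gripped it at 13.8 mm, lowered it gently and felt the floor (about 5 N) at a tool height of 160.2 mm, which matches the foot standing on the floor. After I opened the gripper, the wrist picture showed the fingers clear of the grip, and the side and top pictures show it upright and square in the middle pair.
- **Shutter:** I gripped it with a 45 N squeeze and pulled it about 18.6 mm. In the last wrist picture the index finger and pointer tip are about 0.2 px apart (under 0.5 mm), and the arm is at rest against about 4–6 N of spring pull. That reading assumes the two tips are at the same height, which I estimated only roughly.
- **Everything else:** I did not touch the clip, the hoop-handled blade or the bystanders, and saw no change in those still in view. I made no separate measurement of their positions.
- **Disagreement:** before insertion, the wrist, side and top cameras disagreed by about 2–4 mm on where the trough lies across its width. I settled on a middle value and the divider went in with no side force.

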